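# Check in a cold-chain delivery and charge the cold flask

### The job

Check in this delivery: turn every carton over so that its label side faces up, then put the one whose underside has the black disc, label side still up, flat in the grey quarantine tray and leave the sound cartons lying flat on the bench about where they were. Pour all the dry-ice nuggets from the scoop through the funnel into the flask, and set the empty scoop back down level on the bench. Leave the logger, the tape roll and the box knife alone.

Things in the scene. Friction and masses are not known exactly. Their poses are not given: they have to be found in the camera images.
- carton_a: white carton 110 x 54 x 28 mm, about 130 g, lying flat, label side (underside) down. Origin: centre of the underside; x along its length, y across, z from underside to top: up at the start, down when turned over (origin then 28 mm above the bench). Top plain, with a small brown tab at the +x end; underside has a 94 x 44 mm pale grey label. Some cartons may be absent, never the marked one
- carton_b: white carton 110 x 54 x 28 mm, about 130 g, lying flat, label side (underside) down. Origin: centre of the underside; x along its length, y across, z from underside to top: up at the start, down when turned over (origin then 28 mm above the bench). Top plain, with a small brown tab at the +x end; underside has a 94 x 44 mm pale grey label. Some cartons may be absent, never the marked one
- carton_c: white carton 110 x 54 x 28 mm, about 130 g, lying flat, label side (underside) down. Origin: centre of the underside; x along its length, y across, z from underside to top: up at the start, down when turned over (origin then 28 mm above the bench). Top plain, with a small brown tab at the +x end; underside has a 94 x 44 mm pale grey label. Some cartons may be absent, never the marked one
- carton_d: white carton 110 x 54 x 28 mm, about 130 g, lying flat, label side (underside) down. Origin: centre of the underside; x along its length, y across, z from underside to top: up at the start, down when turned over (origin then 28 mm above the bench). Top plain, with a small brown tab at the +x end; underside has a 94 x 44 mm pale grey label. Some cartons may be absent, never the marked one
- mark (a point): centre of the black disc, 38 mm across, on the underside of the one spoiled carton (an indicator that has turned black); seen only once that carton is turned over. No other carton has a disc
- tray: grey open quarantine tray, fixed, 180 x 150 x 36 mm outside, walls and floor 4 mm, origin under its centre on the bench, x along the 180 mm side. Stands to one side, left or right (the flask is on the other)
- flask: fixed upright steel flask, 82 mm across, 105 mm high, 70 mm inside, floor 8 mm above the bench; a wide metal funnel stands in its mouth: cone from 136 mm across at its rim, 166 mm above the bench, to a stem 48 mm inside, from 116 down to 90 mm above the bench. Origin on the axis at the bench, z up. A carrying loop below the funnel is not needed
- funnel_mouth (a point): centre of the funnel's rim, 166 mm above the bench, on the flask's axis
- scoop: loose aluminium hand scoop, 160 g, holding the nuggets. Pan 110 mm long (x), 64 wide outside (y), 42 high, 3 mm sheet; sides full height up to 33 mm ahead of the middle, then 24 mm; back closed, front (+x) open with an 18 mm lip rising 4 mm. Handle 18 mm thick, 85 long, straight back from the pan, axis 21 mm up. Origin: under the pan's middle, z up. Can be gripped across its sides
- spout (a point): middle of the front edge of the scoop's lip, 72 mm ahead of the scoop's origin and 6 mm up; nuggets leave over it
- ice_1: dry-ice nugget, a whitish rigid cylinder 18 mm in diameter, 24 mm long, 11 g; origin at its centre, x along it. At the start it lies in the scoop. May be absent
- ice_2: dry-ice nugget, a whitish rigid cylinder 18 mm in diameter, 24 mm long, 11 g; origin at its centre, x along it. At the start it lies in the scoop. May be absent
- ice_3: dry-ice nugget, a whitish rigid cylinder 18 mm in diameter, 24 mm long, 11 g; origin at its centre, x along it. At the start it lies in the scoop. May be absent
- ice_4: dry-ice nugget, a whitish rigid cylinder 18 mm in diameter, 24 mm long, 11 g; origin at its centre, x along it. At the start it lies in the scoop. May be absent
- ice_5: dry-ice nugget, a whitish rigid cylinder 18 mm in diameter, 24 mm long, 11 g; origin at its centre, x along it. At the start it lies in the scoop. May be absent
- ice_6: dry-ice nugget, a whitish rigid cylinder 18 mm in diameter, 24 mm long, 11 g; origin at its centre, x along it. At the start it lies in the scoop. May be absent
- ice_7: dry-ice nugget, a whitish rigid cylinder 18 mm in diameter, 24 mm long, 11 g; origin at its centre, x along it. At the start it lies in the scoop. May be absent
- logger: bystander: flat white temperature logger, 96 x 62 x 18 mm, beyond the cartons; leave alone
- tape_roll: bystander: roll of brown tape lying flat, 90 mm across, 25 mm high; leave alone
- knife: bystander: grey box knife lying flat, 165 x 34 x 22 mm; leave alone
Not all that is in view belongs to the job. Of the things shaped like the scoop, the aluminium one is meant.

How it is judged (in metres and radians):
At the end, for the whole second after the job is handed in: Marked carton flat, label up (0.24 rad), on the tray floor; every other carton flat, label up, on the bench, within 15 cm of its start, not in the tray; every nugget in the flask, under 94 mm above the bench; scoop level on the bench (0.12 rad); all at rest (angle between each of carton_a, carton_b, carton_c, carton_d's own z axis and vertical above 2.9 rad and z of carton_a in the frame of tray below 0.042 m and x of carton_a in the frame of tray between -0.085 and 0.085 m and y of carton_a in the frame of tray between -0.07 and 0.07 m and linear speed of each of carton_a, carton_b, carton_c, carton_d, scoop below 0.03 m/s and height (world z) of each of carton_b, carton_c, carton_d below 0.034 m and distance of each of carton_b, carton_c, carton_d from where it was at the start of the episode below 0.15 m and horizontal distance between each of carton_b, carton_c, carton_d and tray above 0.1 m and horizontal distance between each of ice_1, ice_2, ice_3, ice_4, ice_5, ice_6, ice_7 and flask below 0.038 m and z of each of ice_1, ice_2, ice_3, ice_4, ice_5, ice_6, ice_7 in the frame of flask below 0.094 m and angle between scoop's own z axis and vertical below 0.12 rad and height (world z) of scoop below 0.008 m); the robot touches nothing.
It fails at once if the temperature logger is pushed more than 3 cm (distance of logger from where it was at the start of the episode above 0.03 m).
It fails at once if the tape roll is pushed more than 3 cm (distance of tape_roll from where it was at the start of the episode above 0.03 m).
It fails at once if the box knife is pushed more than 3 cm (distance of knife from where it was at the start of the episode above 0.03 m).
Of carton_b, carton_c, carton_d only 2 to 3 are there at a start; the rules pass over those that are not, and their reading is None.
Of ice_1, ice_2, ice_3, ice_4, ice_5, ice_6, ice_7 only 5 to 7 are there at a start; the rules pass over those that are not, and their reading is None.
At some moment in a run one of carton_a, carton_b, carton_c, carton_d may be knocked a few centimetres aside while the robot is not near it.
It also fails if it takes over 210 s, if anything falls off the work surface, if the arm or the gripper's body presses on something with over 40 N, if the wrist force passes 120 N, or if a joint passes its speed limit or range.

### The arm

A 7-joint arm with a two-finger parallel gripper is mounted at the origin on the work surface. World frame = base frame: x ahead of the robot, y to its left, z up, the work surface at z = 0. Lengths are in mm, angles in rad, forces in N, time in s.
With the tool pointing down it reaches from about 400 to 900 mm from the base axis. Payload 5.5 kg.
Tool frame: the origin (TCP) lies on the centre line of the jaws, within the pads' length; the fingertips stand 11 mm ahead of it and the grasp point (between the pads) lies 8 mm behind it; z points along the fingers, y is the direction in which the jaws open and shut (so a half turn about z gives the same grasp; the last joint's range is limited). The gripper opens to 92 mm and grips with 3 to 60 N. Pads are 19 mm wide; open, the fingers measure 130 mm over their backs; the gripper's body (75 mm by 190 mm) begins 47 mm behind the grasp point.
Start: joints at [-1.064, 0.501, -0.427, 1.55, 0.221, 1.138, -0.21], TCP at [156.865, 630.788, 198.929] pointing down, gripper open.
Joint ranges: [-2.88, 2.88], [-0.31, 2.03], [-1.54, 1.56], [0.2, 2.42], [-1.41, 4.55], [0.19, 2.02], [-2.57, 2.57]. Speed limits (rad/s): [2.57, 2.57, 3.14, 3.14, 3.14, 3.14, 3.14].

### API

Orientations are given as a rotation vector (axis times angle).
In Python, from plant import robot gives the robot as it stands.
- The arm moves only by the tool apply_moves, never from a script. Its argument "series" is a list of rows, each an object of numbers: "tx", "ty", "tz": the shift along the tool's x, y, z scaled (see below); "rx", "ry", "rz": the turn, a rotation vector about the tool's x, y, z scaled (see below); "fingers": the opening, from 0 (shut) to 1 (fully open). A call has 1 to 5 rows; each row shifts and turns the commanded pose from where the row before left it, along the tool's axes as they then stand; what a row does not reach is not made up. The controller multiplies each number of a shift by 3 cm and each number of a turn by 0.1 rad. A row lasts 1/10 s, in which the tool goes at most 50 mm and 8.59 degrees, less where a joint would pass 70% of its speed; a pose out of reach is approached as far as the arm can. A call with a number of a shift or a turn outside -1 to 1 is refused whole. A call with a gripper value outside its range is refused whole. The fingers move at their own pace and stop on an object; "grip_force" is the grip in N (left out, the last holds). Time passes only in rows, so rows that do not move let the fingers close. It gives the time, the measured TCP pose, the force and the opening at its end, in the units of the state.
- robot.get_state(): the state, without advancing time (a new reading comes with each control period).
- robot.capture(name): name is "scene" or "top"; returns a dict with "img" (384x512x3 uint8, red, green, blue), "fx", "fy", "cx", "cy" (pixels), "extrinsics" (4x4, takes a point from camera to world coordinates). Camera axes: x right, y down, z forward; pixel columns grow to the right and rows downward; lengths in mm; the calibration is good to about 2 mm. A picture is of the moment at which its call begins. There is no depth.
- robot.job_done(): hands the job in, once; it reports no verdict.
The state is a dict: "time": time; "joints": joint angles; "qd": joint speeds; "tau": joint torques, N m; "ee_pos": TCP position; "ee_rot": TCP orientation; "contact_force": force on the tool from outside, world axes, zero at the start; "torque": the same for the moment, N m; "finger_gap": finger opening in mm.
Only numpy, scipy, OpenCV 4.12 (cv2) and the standard library are available. Lean on these libraries where they do the work, as an engineer would, in place of code of your own. Each camera call takes 0.05 s, during which the arm holds its last target.

## Working session

There is one attempt and no reset: what is moved stays moved. The work goes in short steps, Python scripts to look and compute and a tool call to move; the robot and the scene stay as the last step left them, time stands still between calls to the robot, and variables do not carry over. Pictures are saved under pics/ and viewed, and the job is handed in when it is done.

Besides the shell and the picture viewer there is one more tool, called after "Emit:" as name(argument=value, ...) on one line, values as JSON. apply_moves: Moves the arm, as the interface text tells. Shifts and turns lie within -1 to 1; 1 stands for 3 cm of shift or 0.1 rad of turn. Its arguments: {"type":"object","properties":{"series":{"type":"array"},"grip_force":{"type":"number"}},"required":["series"]}

```bash
ls; mkdir -p pics; python3 - <<'E'
from plant import robot
import cv2
s=robot.get_state();print(s)
for n in("scene","top"):
    c=robot.capture(n);cv2.imwrite(f"pics/{n}0.png",cv2.resize(c["img"][:,:,::-1],None,fx=1.5,fy=1.5));print(n,c["fx"],c["fy"],c["cx"],c["cy"],c["extrinsics"])
E
```

```text
pics
{'time': 0.0, 'joints': array([-1.06374262,  0.50185223, -0.42677628,  1.55144688,  0.22080415,
        1.13828033, -0.21028039]), 'qd': array([-0.00216561, -0.00107681,  0.00061016,  0.00013232, -0.00114042,
       -0.00024215, -0.00081849]), 'tau': array([-8.71186367e-04, -5.66580713e+01, -5.81582755e+00, -2.79114729e+01,
       -6.85020606e-02,  3.06049932e-02,  1.73948079e-04]), 'ee_pos': array([156.8079732 , 630.03113742, 197.8756289 ]), 'ee_rot': array([-3.81962610e-01, -3.11798718e+00,  2.99748401e-03]), 'contact_force': array([ 0.26708821, -0.90156173, -0.4842165 ]), 'torque': array([-0.0268096 , -0.02675171,  0.01498614]), 'finger_gap': 91.74960890459586}
scene 448.6435789521094 448.6435789521094 253.29494237148506 199.8306050878322 [[-6.37316156e-01  5.48242864e-01 -5.41532898e-01  1.34391528e+03]
 [ 7.70492620e-01  4.41488538e-01 -4.59814086e-01  7.35269139e+02]
 [-1.30092236e-02 -7.10294047e-01 -7.03784858e-01  1.21556535e+03]
 [ 0.00000000e+00  0.00000000e+00  0.00000000e+00  1.00000000e+00]]
top 443.5611955760838 443.5611955760838 260.3921066705147 192.36169413392392 [[-9.89675018e-03 -9.80940135e-01  1.94057999e-01  2.87358997e+02]
 [-9.99482755e-01  3.76555734e-03 -3.19381055e-02  1.38091282e+01]
 [ 3.05986329e-02 -1.94273707e-01 -9.80470015e-01  1.26642862e+03]
 [ 0.00000000e+00  0.00000000e+00  0.00000000e+00  1.00000000e+00]]
```

```bash
cat > h.py <<'E'
from plant import robot
import cv2, numpy as np
from scipy.spatial.transform import Rotation as R
def cap(n,save=None,f=1.5):
    c=robot.capture(n)
    if save: cv2.imwrite(f"pics/{save}.png",cv2.resize(c["img"][:,:,::-1],None,fx=f,fy=f,interpolation=cv2.INTER_CUBIC))
    return c
def ray(c,u,v):
    E=c["extrinsics"]; d=E[:3,:3]@np.array([(u-c["cx"])/c["fx"],(v-c["cy"])/c["fy"],1.]); return E[:3,3],d
def onz(c,u,v,z):
    o,d=ray(c,u,v); return o+d*(z-o[2])/d[2]
def proj(c,p):
    E=c["extrinsics"]; q=E[:3,:3].T@(np.asarray(p,float)-E[:3,3]); return np.array([c["fx"]*q[0]/q[2]+c["cx"],c["fy"]*q[1]/q[2]+c["cy"]])
def crop(c,u,v,w,h,f,save):
    u,v=int(u),int(v); i=c["img"][max(v,0):v+h,max(u,0):u+w,::-1]; cv2.imwrite(f"pics/{save}.png",cv2.resize(i,None,fx=f,fy=f,interpolation=cv2.INTER_CUBIC))
E
python3 - <<'E'
from h import *
c=cap("top");img=c["img"].astype(int)
hsv=cv2.cvtColor(c["img"],cv2.COLOR_RGB2HSV)
print(hsv[141,[205,215,225]],hsv[230,[225,250]],hsv[160,[170,300]])
# white things on mat
roi=np.zeros(img.shape[:2],np.uint8);roi[110:255,155:345]=1
for nm,m,z in(("white",(hsv[...,2]>110)&(roi>0),28),("brown",(hsv[...,0]<20)&(hsv[...,1]>70)&(hsv[...,2]>80),28)):
    n,l,st,ce=cv2.connectedComponentsWithStats(m.astype(np.uint8))
    for i in range(1,n):
        if st[i,4]<25: continue
        cn,_=cv2.findContours((l==i).astype(np.uint8),0,2);r=cv2.minAreaRect(cn[0])
        bp=cv2.boxPoints(r);w=np.array([onz(c,*p,z)[:2] for p in bp])
        e1,e2=w[1]-w[0],w[2]-w[1]
        L=e1 if np.hypot(*e1)>np.hypot(*e2) else e2
        print(nm,st[i],np.round(r[0],1),"ctr",w.mean(0).round(),"size",np.hypot(*e1).round(),np.hypot(*e2).round(),"ang",np.degrees(np.arctan2(L[1],L[0])).round(1))
crop(c,140,100,220,170,3.6,"topmat")
crop(c,30,140,150,120,5,"topfl")
s=cap("scene");crop(s,200,180,120,120,5,"scmat")
E
```

```text
[[ 90   2 124]
 [105   4 125]
 [105   4 125]] [[105   4 125]
 [ 90   2 125]] [[ 98  42  67]
 [101  41  68]]
white [168 110  66  12 687] [200.5 115.5] ctr [763. 147.] size 191.0 34.0 ang -89.9
white [231 110  24   9 160] [242.5 114. ] ctr [768.  24.] size 68.0 25.0 ang -89.9
white [ 253  110   92   27 1137] [298.5 123. ] ctr [ 741. -141.] size 271.0 81.0 ang -89.9
white [155 114   6  41  67] [157.5 134. ] ctr [707. 271.] size 122.0 15.0 ang 2.1
white [196 132  38  19 604] [214.2 140.9] ctr [685. 106.] size 52.0 108.0 ang -92.7
white [256 173  41  26 642] [276.2 185.3] ctr [553. -72.] size 109.0 52.0 ang -75.8
white [202 176  40  21 660] [221.6 185.8] ctr [552.  84.] size 108.0 52.0 ang -84.3
white [213 219  44  23 710] [234.6 230.5] ctr [424.  46.] size 56.0 119.0 ang -94.5
white [155 245  35  10 315] [172.  249.5] ctr [373. 219.] size 94.0 25.0 ang -90.4
brown [   0   38   86   90 1859] [39.  82.5] ctr [867. 623.] size 241.0 245.0 ang -166.8
brown [ 83  54   9  50 213] [87.2 78.5] ctr [879. 483.] size 21.0 157.0 ang -174.6
brown [229  93  29  28 136] [243.  106.5] ctr [792.  22.] siz
[... 152 characters left out ...]
[697. 679.] size 80.0 13.0 ang -83.8
brown [195 136   6   8  38] [197.5 139.5] ctr [690. 155.] size 14.0 21.0 ang -179.1
brown [502 155   3  14  31] [503.  161.5] ctr [ 622. -741.] size 40.0 6.0 ang -6.7
brown [203 184   6   8  45] [205.5 187.5] ctr [547. 129.] size 14.0 20.0 ang -179.3
brown [257 186   8   8  44] [260.4 189.2] ctr [542. -27.] size 16.0 22.0 ang -162.5
brown [ 56 289  25  19 235] [ 67.8 298.9] ctr [243. 493.] size 63.0 48.0 ang -85.9
brown [  0 299  21   8 114] [ 10.  302.5] ctr [235. 645.] size 53.0 18.0 ang -90.6
brown [ 80 340   6  39 118] [ 82.9 358.9] ctr [ 90. 443.] size 9.0 96.0 ang -171.7
brown [  1 343   4  36  74] [  2.5 360.5] ctr [ 89. 650.] size 87.0 8.0 ang 5.8
```

```bash
python3 - <<'E'
from h import *
t=cap("top");s=cap("scene")
q=lambda x,y:(140+x/3.6,100+y/3.6)
print("rim",onz(t,73.6,181,166).round(),"hole",onz(t,80.4,184.4,116).round())
print("rim scene",onz(s,538/1.5,394/1.5,166).round())
# rim by ellipse in scene: see extents
print("handle a",onz(t,*q(440,473),30).round(),"tip",onz(t,*q(532,476),30).round())
print("lip mid",onz(t,*q(264,467),6).round(), "back L",onz(t,*q(428,430),42).round(),"back R",onz(t,*q(426,512),42).round())
print("lipcorners",onz(t,*q(268,425),24).round(),onz(t,*q(263,504),6).round())
o=lambda x,y:(200+x/5,180+y/5)
print("scene lip corners",onz(s,*o(398,240),0).round(),onz(s,*o(453,192),0).round(),"tip",onz(s,*o(218,68),30).round())
# tray corners in top0 (1.5x)
for p in((590,240),(663,252),(653,341),(574,329)): print("tray",onz(t,p[0]/1.5,p[1]/1.5,36).round())
E
```

```text
rim [536. 447. 166.] hole [538. 448. 116.]
rim scene [544. 453. 166.]
handle a [421. -30.  30.] tip [ 418. -102.   30.]
lip mid [429. 108.   6.] back L [453. -21.  42.] back R [390. -19.  42.]
lipcorners [460. 103.  24.] [400. 108.   6.]
scene lip corners [460. 107.   0.] [397. 110.   0.] tip [429. -90.  30.]
tray [ 625. -413.   36.]
tray [ 601. -553.   36.]
tray [ 428. -519.   36.]
tray [ 452. -370.   36.]
```

```bash
cat >> h.py <<'E'
from scipy.spatial.transform import Slerp
import json,os
CMD="cmd.json"
def cur():
    s=robot.get_state(); return np.array(s["ee_pos"]),R.from_rotvec(s["ee_rot"])
def mkR(az,tilt,flip=1,spin=0):
    """fingers pointing down, leaning so the fingertips point toward azimuth az (deg) by tilt from vertical; jaws perpendicular to az. flip=+1: tool x ~ +az"""
    a,t=np.radians(az),np.radians(tilt)
    h=np.array([np.cos(a),np.sin(a),0]);u=np.array([0,0,1.])
    z=np.sin(t)*h-np.cos(t)*u
    x=np.cos(t)*h+np.sin(t)*u
    x=x*flip; y=np.cross(z,x)
    return R.from_matrix(np.c_[x,y,z])*R.from_rotvec([0,0,np.radians(spin)])
def tcp(G,Rt): return np.asarray(G,float)+8*Rt.as_matrix()[:,2]
def rows(wps,start=None,vmax=28.,wmax=.095,fing=None):
    """wps: list of (tcp,R). straight segments."""
    p,r=start or cur(); out=[]
    for P,Q in wps:
        P=np.asarray(P,float)
        d=np.linalg.norm(P-p);a=(r.inv()*Q).magnitude()
        n=max(1,int(np.ceil(max(d/vmax,a/wmax))))
        sl=Slerp([0,1],R.concatenate([r,Q]));p0=p.copy()
        for k in range(1,n+1):
            tp=p0+(P-p0)*k/n;tr=sl(k/n)
            t=np.round(r.inv().apply(tp-p)/30,2);w=np.round((r.inv()*tr).as_rotvec()/.1,2)
            p=p+r.apply(t*30);r=r*R.from_rotvec(w*.1)
            d={k:float(v) for k,v in zip(("tx","ty","tz","rx","ry","rz"),[*t,*w]) if v!=0}
            if fing is not None:d["fingers"]=fing
            out.append(d)
    print(len(out),"rows; ends",p.round(1))
    for i in range(0,len(out),5): print(json.dumps(out[i:i+5],separators=(",",":")))
    return p,r
E
python3 - <<'E'
from h import *
p,r=cur();print(r.as_matrix().round(2))
for fl in(1,-1):
    Rt=mkR(87,30,fl);print((r.inv()*Rt).as_rotvec().round(2))
Rt=mkR(87,30,1)
rows([(tcp((426,46,160),Rt),Rt)])
E
```

```text
[[-0.97  0.24 -0.  ]
 [ 0.24  0.97 -0.  ]
 [ 0.   -0.   -1.  ]]
[-0.36  0.44  1.35]
[-0.46 -0.38 -1.72]
23 rows; ends [426.1  49.9 153. ]
[{"tx":-0.58,"ty":-0.72,"tz":0.07,"rx":-0.16,"ry":0.19,"rz":0.58},{"tx":-0.63,"ty":-0.69,"tz":0.04,"rx":-0.15,"ry":0.19,"rz":0.59},{"tx":-0.66,"ty":-0.65,"tz":0.02,"rx":-0.16,"ry":0.19,"rz":0.58},{"tx":-0.7,"ty":-0.61,"rx":-0.16,"ry":0.19,"rz":0.59},{"tx":-0.74,"ty":-0.57,"tz":-0.03,"rx":-0.16,"ry":0.19,"rz":0.58}]
[{"tx":-0.76,"ty":-0.53,"tz":-0.04,"rx":-0.15,"ry":0.19,"rz":0.59},{"tx":-0.8,"ty":-0.47,"tz":-0.07,"rx":-0.16,"ry":0.19,"rz":0.58},{"tx":-0.82,"ty":-0.43,"tz":-0.1,"rx":-0.16,"ry":0.19,"rz":0.59},{"tx":-0.84,"ty":-0.38,"tz":-0.11,"rx":-0.15,"ry":0.19,"rz":0.58},{"tx":-0.86,"ty":-0.33,"tz":-0.14,"rx":-0.16,"ry":0.19,"rz":0.59}]
[{"tx":-0.87,"ty":-0.27,"tz":-0.16,"rx":-0.16,"ry":0.19,"rz":0.58},{"tx":-0.89,"ty":-0.22,"tz":-0.17,"rx":-0.15,"ry":0.19,"rz":0.59},{"tx":-0.89,"ty":-0.17,"tz":-0.2,"rx":-0.16,"ry":0.19,"rz":0.58},{"tx":-0.9,"ty":-0.11,"tz":-0.22,"rx":-0.16,"ry":0.19,"rz":0.59},{"tx":-0.9,"ty":-0.05,"tz":-0.24,"rx":-0.16,"ry":0.19,"rz":0.58}]
[{"tx":-0.89,"tz":-0.25,"rx":-0.15,"ry":0.19,"rz":0.59},{"tx":-0.89,"ty":0.06,"tz":-0.27,"rx":-0.16,"ry":0.19,"rz":0.58},{"tx":-0.88,"ty":0.12,"tz":-0.28,"rx":-0.16,"ry":0.19,"rz":0.59},{"tx":-0.86,"ty":0.17,"tz":-0.3,"rx":-0.15,"ry":0.19,"rz":0.59},{"tx":-0.85,"ty":0.23,"tz":-0.32,"rx":-0.16,"ry":0.19,"rz":0.58}]
[{"tx":-0.82,"ty":0.28,"tz":-0.32,"rx":-0.16,"ry":0.19,"rz":0.59},{"tx":-0.8,"ty":0.33,"tz":-0.34,"rx":-0.15,"ry":0.19,"rz":0.58},{"tx":-0.78,"ty":0.38,"tz":-0.34,"rx":-0.16,"ry":0.19,"rz":0.59}]
```

Emit:
apply_moves(series=[{"tx":-0.65,"ty":-0.85,"fingers":1},{"tx":-0.65,"ty":-0.85},{"tx":-0.65,"ty":-0.85},{"tx":-0.65,"ty":-0.85},{"tx":-0.65,"ty":-0.85}])

```text
$.series[0]: bad value
```

Emit:
apply_moves(series=[{"tx":-0.65,"ty":-0.85},{"tx":-0.65,"ty":-0.85},{"tx":-0.65,"ty":-0.85},{"tx":-0.65,"ty":-0.85},{"tx":-0.65,"ty":-0.85}])

```text
$.series[0]: bad value
```

Emit:
apply_moves(series=[{"tx":-0.65,"ty":-0.85},{"tx":-0.65,"ty":-0.85},{"tx":-0.65,"ty":-0.85},{"tx":-0.65,"ty":-0.85},{"tx":-0.65,"ty":-0.85}])

```text
$.series[0]: bad value
```

Emit:
apply_moves(series=[{"rz":1},{"rz":1},{"rz":1},{"rz":1},{"rz":1}])

```text
$.series[0]: bad value
```

Emit:
apply_moves(series=[{"rz":1},{"rz":1},{"rz":1},{"rz":1},{"rz":1}])

```text
$.series[0]: bad value
```

Emit:
apply_moves(series=[{"rz":1},{"rz":1},{"rz":1},{"rz":0.8},{}])

```text
$.series[0]: bad value
```

Perhaps every key is required.

Emit:
apply_moves(series=[{"tx":-0.65,"ty":-0.85,"tz":0,"rx":0,"ry":0,"rz":0,"fingers":1},{"tx":-0.65,"ty":-0.85,"tz":0,"rx":0,"ry":0,"rz":0,"fingers":1},{"tx":-0.65,"ty":-0.85,"tz":0,"rx":0,"ry":0,"rz":0,"fingers":1},{"tx":-0.65,"ty":-0.85,"tz":0,"rx":0,"ry":0,"rz":0,"fingers":1},{"tx":-0.65,"ty":-0.85,"tz":0,"rx":0,"ry":0,"rz":0,"fingers":1}])

```text
time: 0.8
ee_pos: [221.1, 482.3, 198.9]
ee_rot: [0.382, 3.118, 0.0]
contact_force: [-0.0, 0.5, -0.7]
finger_gap: 91.8
```

Emit:
apply_moves(series=[{"tx":-0.65,"ty":-0.85,"tz":0,"rx":0,"ry":0,"rz":0,"fingers":1},{"tx":-0.65,"ty":-0.85,"tz":0,"rx":0,"ry":0,"rz":0,"fingers":1},{"tx":-0.65,"ty":-0.85,"tz":0,"rx":0,"ry":0,"rz":0,"fingers":1},{"tx":-0.65,"ty":-0.85,"tz":0,"rx":0,"ry":0,"rz":0,"fingers":1},{"tx":-0.65,"ty":-0.85,"tz":0,"rx":0,"ry":0,"rz":0,"fingers":1}])

```text
time: 1.3
ee_pos: [285.0, 335.1, 199.1]
ee_rot: [0.382, 3.118, 0.001]
contact_force: [0.5, 0.4, 0.2]
finger_gap: 91.8
```

Emit:
apply_moves(series=[{"tx":-0.65,"ty":-0.85,"tz":0,"rx":0,"ry":0,"rz":0,"fingers":1},{"tx":-0.65,"ty":-0.85,"tz":0,"rx":0,"ry":0,"rz":0,"fingers":1},{"tx":-0.65,"ty":-0.85,"tz":0,"rx":0,"ry":0,"rz":0,"fingers":1},{"tx":-0.65,"ty":-0.85,"tz":0,"rx":0,"ry":0,"rz":0,"fingers":1},{"tx":-0.65,"ty":-0.85,"tz":0,"rx":0,"ry":0,"rz":0,"fingers":1}])

```text
time: 1.8
ee_pos: [348.8, 187.8, 199.2]
ee_rot: [0.382, 3.118, 0.001]
contact_force: [0.6, -0.3, 0.3]
finger_gap: 91.6
```

Emit:
apply_moves(series=[{"tx":-0.65,"ty":-0.85,"tz":0,"rx":0,"ry":0,"rz":0,"fingers":1},{"tx":-0.65,"ty":-0.85,"tz":0,"rx":0,"ry":0,"rz":0,"fingers":1},{"tx":-0.65,"ty":-0.85,"tz":0,"rx":0,"ry":0,"rz":0,"fingers":1},{"tx":-0.65,"ty":-0.85,"tz":0,"rx":0,"ry":0,"rz":0,"fingers":1},{"tx":-0.65,"ty":-0.85,"tz":0,"rx":0,"ry":0,"rz":0,"fingers":1}])

```text
time: 2.3
ee_pos: [412.7, 40.6, 199.2]
ee_rot: [0.382, 3.118, 0.0]
contact_force: [0.3, -0.0, -0.4]
finger_gap: 91.7
```

Emit:
apply_moves(series=[{"tx":0,"ty":0,"tz":0,"rx":0,"ry":0,"rz":1,"fingers":1},{"tx":0,"ty":0,"tz":0,"rx":0,"ry":0,"rz":1,"fingers":1},{"tx":0,"ty":0,"tz":0,"rx":0,"ry":0,"rz":1,"fingers":1},{"tx":0,"ty":0,"tz":0,"rx":0,"ry":0,"rz":1,"fingers":1},{"tx":0,"ty":0,"tz":0,"rx":0,"ry":0,"rz":1,"fingers":1}])

```text
time: 2.8
ee_pos: [412.2, 41.8, 199.0]
ee_rot: [1.147, 2.924, 0.0]
contact_force: [0.1, 0.3, 0.4]
finger_gap: 91.7
```

Emit:
apply_moves(series=[{"tx":0,"ty":0,"tz":0,"rx":0,"ry":0,"rz":1,"fingers":1},{"tx":0,"ty":0,"tz":0,"rx":0,"ry":0,"rz":1,"fingers":1},{"tx":0,"ty":0,"tz":0,"rx":0,"ry":0,"rz":1,"fingers":1},{"tx":0,"ty":0,"tz":0,"rx":0,"ry":0,"rz":1,"fingers":1},{"tx":0,"ty":0,"tz":0,"rx":0,"ry":0,"rz":1,"fingers":1}])

```text
time: 3.3
ee_pos: [412.3, 41.8, 199.0]
ee_rot: [1.835, 2.55, 0.0]
contact_force: [0.1, -0.1, -0.1]
finger_gap: 92.1
```

Emit:
apply_moves(series=[{"tx":0,"ty":0,"tz":0,"rx":0,"ry":0,"rz":1,"fingers":1},{"tx":0,"ty":0,"tz":0,"rx":0,"ry":0,"rz":1,"fingers":1},{"tx":0,"ty":0,"tz":0,"rx":0,"ry":0,"rz":1,"fingers":1},{"tx":0,"ty":0,"tz":0,"rx":0,"ry":0,"rz":0.8,"fingers":1}])

```text
time: 3.7
ee_pos: [412.2, 41.8, 199.0]
ee_rot: [2.283, 2.158, 0.0]
contact_force: [0.3, -0.3, -0.0]
finger_gap: 92.2
```

```bash
cat >> h.py <<'E'
def tot(P,Q,start=None):
    p,r=start or cur(); P=np.asarray(P,float)
    t=r.inv().apply(P-p)/30; w=(r.inv()*Q).as_rotvec()/.1
    print("shift (units, tool now)",t.round(2),"|mm",np.linalg.norm(P-p).round(1)," turn units",w.round(2))
    print("shift in FINAL tool axes",(Q.inv().apply(P-p)/30).round(2))
E
python3 - <<'E'
from h import *
Rt=mkR(87,30,1)
tot(tcp((426,46,110),Rt),Rt); print(robot.get_state()["joints"].round(2))
E
```

```text
shift (units, tool now) [0.3  0.45 3.2 ] |mm 97.3  turn units [ 0.01  5.23 -0.04]
shift in FINAL tool axes [-1.34  0.45  2.92]
[-0.21  0.04  0.05  2.12 -0.    0.98 -0.22]
```

Emit:
apply_moves(series=[{"tx":0,"ty":0,"tz":0,"rx":0,"ry":0.9,"rz":0,"fingers":1},{"tx":0,"ty":0,"tz":0,"rx":0,"ry":0.9,"rz":0,"fingers":1},{"tx":0,"ty":0,"tz":0,"rx":0,"ry":0.9,"rz":0,"fingers":1},{"tx":0,"ty":0,"tz":0,"rx":0,"ry":0.9,"rz":0,"fingers":1},{"tx":0,"ty":0,"tz":0,"rx":0,"ry":0.9,"rz":0,"fingers":1}])

```text
time: 4.2
ee_pos: [412.9, 41.6, 199.7]
ee_rot: [-2.026, -1.923, -0.471]
contact_force: [-0.3, 0.1, -1.1]
finger_gap: 91.7
```

Emit:
apply_moves(series=[{"tx":-0.4,"ty":0.15,"tz":0.6,"rx":0,"ry":0.7,"rz":0,"fingers":1},{"tx":-0.4,"ty":0.15,"tz":0.6,"rx":0,"ry":0,"rz":0,"fingers":1},{"tx":-0.4,"ty":0.15,"tz":0.6,"rx":0,"ry":0,"rz":0,"fingers":1},{"tx":-0.1,"ty":0,"tz":0.5,"rx":0,"ry":0,"rz":0,"fingers":1},{"tx":0,"ty":0,"tz":0.5,"rx":0,"ry":0,"rz":0,"fingers":1}])

```text
time: 4.7
ee_pos: [426.2, 47.0, 105.8]
ee_rot: [-1.986, -1.881, -0.527]
contact_force: [0.5, 0.3, 0.2]
finger_gap: 91.9
```

```bash
python3 - <<'E'
from h import *
Rt=mkR(87,30,1)
tot(tcp((426,46,28),Rt),Rt); print(robot.get_state()["joints"].round(2),cur()[0])
s=cap("scene");crop(s,190,140,160,120,5,"g1")
t=cap("top");crop(t,160,150,160,120,5,"g1t")
E
```

```text
shift (units, tool now) [-1.31 -0.    2.5 ] |mm 84.8  turn units [ 0.    0.04 -0.02]
shift in FINAL tool axes [-1.32 -0.    2.5 ]
[ 0.1   0.33  0.21  2.19 -0.74  0.92  0.79] [426.16257995  46.95488916 105.82156636]
```

Emit:
apply_moves(series=[{"tx":-0.35,"ty":0,"tz":0.6,"rx":0,"ry":0,"rz":0,"fingers":1},{"tx":-0.35,"ty":0,"tz":0.6,"rx":0,"ry":0,"rz":0,"fingers":1},{"tx":-0.35,"ty":0,"tz":0.6,"rx":0,"ry":0,"rz":0,"fingers":1},{"tx":-0.2,"ty":0,"tz":0.6,"rx":0,"ry":0,"rz":0,"fingers":1},{"tx":0,"ty":0,"tz":0,"rx":0,"ry":0,"rz":0,"fingers":1}])

```text
time: 5.3
ee_pos: [425.3, 51.0, 24.8]
ee_rot: [-1.984, -1.881, -0.526]
contact_force: [-0.8, -0.1, 0.2]
finger_gap: 92.0
```

Emit:
apply_moves(series=[{"tx":0,"ty":0,"tz":0,"rx":0,"ry":0,"rz":0,"fingers":0},{"tx":0,"ty":0,"tz":0,"rx":0,"ry":0,"rz":0,"fingers":0},{"tx":0,"ty":0,"tz":0,"rx":0,"ry":0,"rz":0,"fingers":0},{"tx":0,"ty":0,"tz":0,"rx":0,"ry":0,"rz":0,"fingers":0},{"tx":0,"ty":0,"tz":0,"rx":0,"ry":0,"rz":0,"fingers":0}], grip_force=40)

```text
time: 5.8
ee_pos: [426.6, 50.5, 26.2]
ee_rot: [-1.985, -1.883, -0.529]
contact_force: [0.4, -0.9, -0.7]
finger_gap: 56.4
```

```bash
python3 - <<'E'
from h import *
print(cur()[0],robot.get_state()["finger_gap"])
s=cap("scene");crop(s,190,140,160,120,5,"g2")
E
```

```text
[426.60647376  50.53533026  26.15015157] 56.384206087656295
```

Emit:
apply_moves(series=[{"tx":0,"ty":0,"tz":0,"rx":0,"ry":0,"rz":0,"fingers":0}])

```text
time: 5.95
ee_pos: [426.3, 50.6, 25.8]
ee_rot: [-1.985, -1.882, -0.528]
contact_force: [-0.2, 0.2, -0.4]
finger_gap: 43.7
```

```bash
python3 - <<'E'
from h import *
print(cur()[0],robot.get_state()["finger_gap"])
s=cap("scene");crop(s,220,180,80,60,10,"g3")
t=cap("top");crop(t,190,190,100,75,8,"g3t")
E
```

```text
[426.30762575  50.62447929  25.83457945] 43.737505932374496
```

```bash
python3 - <<'E'
from h import *
s=robot.capture("scene");t=robot.capture("top")
o=np.array
p,r=cur();M=r.as_matrix();tip=p+11*M[:,2]
print(M.round(2),tip.round())
for nm,q in (("tip+ in",tip+22*M[:,1]),("tip+ out",tip+41*M[:,1]),("tip- in",tip-22*M[:,1]),("spout",(429,108,6)),("back+top",(454,-19,42)),("back-top",(391,-19,42)),("front+top",(458,69,42))):
    print(nm,o(q).round(),"scene crop",((proj(s,q)-[220,180])*10).round(),"top crop",((proj(t,q)-[190,190])*8).round())
E
```

```text
[[ 0.05  1.    0.03]
 [ 0.87 -0.05  0.5 ]
 [ 0.5  -0.   -0.87]] [426.  56.  16.]
tip+ in [448.  55.  16.] scene crop [503. 364.] top crop [334. 259.]
tip+ out [467.  54.  16.] scene crop [468. 393.] top crop [337. 206.]
tip- in [405.  57.  16.] scene crop [581. 300.] top crop [327. 384.]
spout [429 108   6] scene crop [650. 420.] top crop [186. 318.]
back+top [454 -19  42] scene crop [336. 233.] top crop [545. 233.]
back-top [391 -19  42] scene crop [443. 140.] top crop [547. 414.]
front+top [458  69  42] scene crop [518. 348.] top crop [291. 223.]
```

Emit:
apply_moves(series=[{"tx":0,"ty":0,"tz":0,"rx":0,"ry":0,"rz":0,"fingers":1},{"tx":0,"ty":0,"tz":0,"rx":0,"ry":0,"rz":0,"fingers":1},{"tx":0,"ty":0,"tz":0,"rx":0,"ry":0,"rz":0,"fingers":1},{"tx":0,"ty":0,"tz":0,"rx":0,"ry":0,"rz":0,"fingers":1},{"tx":0,"ty":0,"tz":0,"rx":0,"ry":0,"rz":0,"fingers":1}])

```text
time: 6.65
ee_pos: [426.2, 50.6, 25.6]
ee_rot: [-1.985, -1.882, -0.528]
contact_force: [-0.1, 0.4, -0.8]
finger_gap: 63.8
```

```bash
python3 - <<'E'
from h import *
print(cur()[0],robot.get_state()["finger_gap"])
s=cap("scene");crop(s,220,180,80,60,10,"g4")
t=cap("top");crop(t,190,190,100,75,8,"g4t")
p,r=cur();M=r.as_matrix();tip=p+11*M[:,2]
for b in(0,20,40,60):
  for sg in(46,65,-46,-65):
    q=tip-b*M[:,2]+sg*M[:,1];print(b,sg,"sc",((proj(s,q)-[220,180])*10).round(),"top",((proj(t,q)-[190,190])*8).round())
E
```

```text
[426.20088067  50.64342329  25.64863563] 63.756942602203104
0 46 sc [459. 400.] top [338. 192.]
0 65 sc [424. 429.] top [341. 139.]
0 -46 sc [622. 265.] top [324. 452.]
0 -65 sc [655. 238.] top [321. 506.]
20 46 sc [439. 354.] top [365. 186.]
20 65 sc [404. 383.] top [368. 133.]
20 -46 sc [603. 220.] top [351. 449.]
20 -65 sc [636. 193.] top [348. 505.]
40 46 sc [418. 307.] top [392. 180.]
40 65 sc [383. 336.] top [395. 126.]
40 -46 sc [584. 174.] top [378. 447.]
40 -65 sc [617. 148.] top [375. 503.]
60 46 sc [398. 260.] top [421. 174.]
60 65 sc [362. 289.] top [424. 119.]
60 -46 sc [565. 128.] top [407. 444.]
60 -65 sc [598. 102.] top [404. 501.]
```

```bash
python3 - <<'E'
from h import *
s=robot.capture("scene");t=robot.capture("top")
M=mkR(87,29.9,1).as_matrix();p=np.array([426.2,47,105.8]);tip=p+11*M[:,2]
for b in(0,10,20,30,40):
  for sg in(46,65,-46,-65):
    q=tip-b*M[:,2]+sg*M[:,1];print(b,sg,"g1",((proj(s,q)-[190,140])*5).round(),"g1t",((proj(t,q)-[160,150])*5).round())
print(robot.get_state()["finger_gap"])
E
```

```text
0 46 g1 [376. 320.] g1t [363. 298.]
0 65 g1 [358. 335.] g1t [365. 263.]
0 -46 g1 [461. 253.] g1t [354. 471.]
0 -65 g1 [477. 239.] g1t [352. 507.]
10 46 g1 [371. 308.] g1t [372. 296.]
10 65 g1 [353. 322.] g1t [374. 261.]
10 -46 g1 [456. 241.] g1t [363. 470.]
10 -65 g1 [473. 228.] g1t [361. 507.]
20 46 g1 [366. 296.] g1t [381. 294.]
20 65 g1 [348. 310.] g1t [383. 258.]
20 -46 g1 [451. 229.] g1t [372. 469.]
20 -65 g1 [468. 216.] g1t [370. 506.]
30 46 g1 [360. 284.] g1t [390. 292.]
30 65 g1 [342. 298.] g1t [392. 256.]
30 -46 g1 [446. 217.] g1t [381. 468.]
30 -65 g1 [463. 204.] g1t [379. 506.]
40 46 g1 [355. 271.] g1t [400. 289.]
40 65 g1 [337. 286.] g1t [402. 253.]
40 -46 g1 [441. 205.] g1t [391. 467.]
40 -65 g1 [458. 192.] g1t [389. 505.]
79.70807257706974
```

```bash
cat >> h.py <<'E'
def tri(c1,u1,c2,u2):
    o1,d1=ray(c1,*u1);o2,d2=ray(c2,*u2);d1/=np.linalg.norm(d1);d2/=np.linalg.norm(d2)
    A=np.c_[d1,-d2];x=np.linalg.lstsq(A,o2-o1,rcond=None)[0];a=o1+d1*x[0];b=o2+d2*x[1];return (a+b)/2,np.linalg.norm(a-b)
E
python3 - <<'E'
from h import *
s=robot.capture("scene");t=robot.capture("top")
f=lambda a,b:((190+a[0]/5,140+a[1]/5),(160+b[0]/5,150+b[1]/5))
for a,b in(((362,277),(382,292)),((338,262),(385,275)),((446,205),(385,480))):
    u,v=f(a,b);print(tri(s,u,t,v))
M=mkR(87,29.9,1).as_matrix();p=np.array([426.2,47,105.8]);print((p+11*M[:,2]).round(),(p+46*M[:,1]).round())
crop(s,0,0,512,384,1.5,"now_s");crop(t,0,0,512,384,1.5,"now_t")
E
```

```text
(array([471.10757298,  38.07509358, 129.95932408]), np.float64(3.197030532460058))
(array([480.51584876,  31.60567618, 146.7349035 ]), np.float64(14.446389160782054))
(array([374.00063041,  36.90221688, 127.98964056]), np.float64(2.279566285833332))
[426.  52.  96.] [472.  45. 106.]
```

```bash
python3 - <<'E'
from h import *
im=cv2.imread("pics/scene0.png");cv2.imwrite("pics/z0.png",cv2.resize(im[200:340,600:768],None,fx=4,fy=4))
s=robot.capture("scene")
r=R.from_rotvec([-.38196,-3.118,.003]);M=r.as_matrix();p=np.array([156.8,630,198.5])
for b in(-11,8,25,40):
  for sg in(46,65,-46,-65):
    q=p-b*M[:,2]+sg*M[:,1];print(b,sg,((proj(s,q)*1.5-[600,200])*4).round())
E
```

```text
-11 46 [508. 513.]
-11 65 [541. 535.]
-11 -46 [355. 412.]
-11 -65 [325. 392.]
8 46 [521. 488.]
8 65 [555. 509.]
8 -46 [366. 387.]
8 -65 [336. 367.]
25 46 [533. 465.]
25 65 [567. 486.]
25 -46 [377. 364.]
25 -65 [346. 344.]
40 46 [544. 444.]
40 65 [578. 466.]
40 -46 [386. 343.]
40 -65 [354. 323.]
```

```bash
python3 - <<'E'
from h import *
s=robot.capture("scene");t=robot.capture("top")
M=mkR(87,29.9,1).as_matrix();p=np.array([426.2,47,105.8]);tip=p+11*M[:,2]
for nm,d in(("ax33",-33*M[:,2]),("v33",np.array([0,0,33.])),("v28",np.array([0,0,28.])),("ax28",-28*M[:,2])):
  for sg in(46,65,-46,-65):
   for sx in (-9.5,9.5):
    q=tip+d+sg*M[:,1]+sx*M[:,0];print(nm,sg,sx,"g1",((proj(s,q)-[190,140])*5).round(),"g1t",((proj(t,q)-[160,150])*5).round())
a=cv2.imread("pics/g1.png")[100:350,200:500];b=cv2.imread("pics/g1t.png")[220:560,320:480]
cv2.imwrite("pics/z1.png",cv2.resize(a,None,fx=2.5,fy=2.5));cv2.imwrite("pics/z2.png",cv2.resize(b,None,fx=1.7,fy=1.7))
E
```

```text
ax33 46 -9.5 g1 [350. 279.] g1t [409. 293.]
ax33 46 9.5 g1 [368. 281.] g1t [377. 289.]
ax33 65 -9.5 g1 [332. 294.] g1t [411. 257.]
ax33 65 9.5 g1 [349. 295.] g1t [379. 253.]
ax33 -46 -9.5 g1 [435. 213.] g1t [400. 470.]
ax33 -46 9.5 g1 [453. 214.] g1t [368. 467.]
ax33 -65 -9.5 g1 [452. 200.] g1t [398. 507.]
ax33 -65 9.5 g1 [470. 200.] g1t [366. 504.]
v33 46 -9.5 g1 [368. 286.] g1t [378. 290.]
v33 46 9.5 g1 [386. 287.] g1t [345. 286.]
v33 65 -9.5 g1 [349. 300.] g1t [379. 254.]
v33 65 9.5 g1 [367. 302.] g1t [347. 250.]
v33 -46 -9.5 g1 [453. 219.] g1t [368. 467.]
v33 -46 9.5 g1 [471. 220.] g1t [335. 464.]
v33 -65 -9.5 g1 [470. 206.] g1t [366. 505.]
v33 -65 9.5 g1 [488. 206.] g1t [333. 502.]
v28 46 -9.5 g1 [368. 291.] g1t [378. 292.]
v28 46 9.5 g1 [386. 292.] g1t [346. 287.]
v28 65 -9.5 g1 [349. 305.] g1t [380. 256.]
v28 65 9.5 g1 [367. 307.] g1t [348. 251.]
v28 -46 -9.5 g1 [453. 224.] g1t [368. 468.]
v28 -46 9.5 g1 [471. 225.] g1t [335. 465.]
v28 -65 -9.5 g1 [470. 211.] g1t [366. 505.]
v28 -65 9.5 g1 [488. 211.] g1t [333. 503.]
ax28 46 -9.5 g1 [353. 286.] g1t [405. 294.]
ax28 46 9.5 g1 [370. 287.] g1t [373. 290.]
ax28 65 -9.5 g1 [335. 300.] g1t [406. 259.]
ax28 65 9.5 g1 [352. 301.] g1t [375. 254.]
ax28 -46 -9.5 g1 [438. 219.] g1t [395. 470.]
ax28 -46 9.5 g1 [456. 220.] g1t [363. 467.]
ax28 -65 -9.5 g1 [455. 206.] g1t [394. 507.]
ax28 -65 9.5 g1 [473. 206.] g1t [361. 504.]
```

```bash
sed -i 's/+8\*Rt/+43*Rt/' h.py; python3 - <<'E'
from h import *
Rt=mkR(87,30,1)
tot(tcp((426,44,29),Rt),Rt); print(robot.get_state()["finger_gap"])
s=cap("scene");crop(s,220,180,80,60,10,"g5")
E
```

```text
shift (units, tool now) [-0.13  0.    1.23] |mm 37.0  turn units [ 0.    0.04 -0.01]
shift in FINAL tool axes [-0.14  0.    1.23]
91.78579028145823
```

Emit:
apply_moves(series=[{"tx":-0.05,"ty":0,"tz":0.4,"rx":0,"ry":0,"rz":0,"fingers":1},{"tx":-0.05,"ty":0,"tz":0.4,"rx":0,"ry":0,"rz":0,"fingers":1},{"tx":0,"ty":0,"tz":0.3,"rx":0,"ry":0,"rz":0,"fingers":1},{"tx":0,"ty":0,"tz":0,"rx":0,"ry":0,"rz":0,"fingers":1}])

```text
time: 7.55
ee_pos: [425.5, 65.7, -5.8]
ee_rot: [-1.982, -1.881, -0.525]
contact_force: [-0.7, 0.8, -0.5]
finger_gap: 92.1
```

Emit:
apply_moves(series=[{"tx":0,"ty":0,"tz":0,"rx":0,"ry":0,"rz":0,"fingers":0},{"tx":0,"ty":0,"tz":0,"rx":0,"ry":0,"rz":0,"fingers":0},{"tx":0,"ty":0,"tz":0,"rx":0,"ry":0,"rz":0,"fingers":0},{"tx":0,"ty":0,"tz":0,"rx":0,"ry":0,"rz":0,"fingers":0},{"tx":0,"ty":0,"tz":0,"rx":0,"ry":0,"rz":0,"fingers":0}])

```text
time: 8.05
ee_pos: [427.5, 64.1, -4.2]
ee_rot: [-1.986, -1.883, -0.529]
contact_force: [1.4, -0.8, 0.7]
finger_gap: 63.9
```

Emit:
apply_moves(series=[{"tx":0,"ty":0,"tz":0,"rx":0,"ry":0,"rz":0,"fingers":0},{"tx":0,"ty":0,"tz":0,"rx":0,"ry":0,"rz":0,"fingers":0}])

```text
time: 8.25
ee_pos: [427.5, 64.2, -4.2]
ee_rot: [-1.985, -1.883, -0.529]
contact_force: [1.3, -0.8, 2.1]
finger_gap: 63.4
```

```bash
python3 - <<'E'
from h import *
s=cap("scene");crop(s,220,180,80,60,10,"g6");print(cur()[0],cur()[1].as_matrix()[:,2])
E
```

```text
[427.49457427  64.1854365   -4.16772525] [ 0.02724778  0.49609699 -0.86783946]
```

Emit:
apply_moves(series=[{"tx":0.1,"ty":0,"tz":-0.17,"rx":0,"ry":0,"rz":0,"fingers":0},{"tx":0.3,"ty":0,"tz":-0.52,"rx":0,"ry":0,"rz":0,"fingers":0},{"tx":0.4,"ty":0,"tz":-0.7,"rx":0,"ry":0,"rz":0,"fingers":0},{"tx":0.4,"ty":0,"tz":-0.7,"rx":0,"ry":0,"rz":0,"fingers":0},{"tx":0.4,"ty":0,"tz":-0.7,"rx":0,"ry":0,"rz":0,"fingers":0}])

```text
time: 8.8
ee_pos: [425.8, 64.6, 92.7]
ee_rot: [-1.984, -1.882, -0.526]
contact_force: [0.4, -0.1, -2.3]
finger_gap: 63.8
```

```bash
python3 - <<'E'
from h import *
s=cap("scene");crop(s,200,140,120,90,6.5,"g7");print(cur()[0],cur()[1].as_matrix()[:,2],robot.get_state()["finger_gap"])
t=cap("top");crop(t,180,170,120,90,6.5,"g7t")
print(onz(s,280,227.5,5),onz(s,291,217.8,5))
E
```

```text
[427.88477583  64.48148073  95.8758702 ] [ 0.02863486  0.49640231 -0.86762019] 64.41575924205569
[461.25456641 109.70092558   5.        ] [397.79164949 112.30067223   5.        ]
```

Emit:
apply_moves(series=[{"tx":0.3,"ty":0,"tz":-0.5,"rx":0,"ry":0,"rz":0,"fingers":0},{"tx":0.5,"ty":0,"tz":-0.87,"rx":0,"ry":0,"rz":0,"fingers":0},{"tx":0.4,"ty":0,"tz":-0.7,"rx":0,"ry":0,"rz":0,"fingers":0},{"tx":0.4,"ty":0.05,"tz":-0.4,"rx":0,"ry":0,"rz":0,"fingers":0},{"tx":0.4,"ty":0.15,"tz":0.25,"rx":0,"ry":0,"rz":0,"fingers":0}])

```text
time: 9.4
ee_pos: [435.0, 82.3, 180.5]
ee_rot: [-1.988, -1.883, -0.531]
contact_force: [1.5, 0.4, -2.3]
finger_gap: 63.7
```

Emit:
apply_moves(series=[{"tx":0.6,"ty":0.2,"tz":0.34,"rx":0,"ry":0,"rz":0,"fingers":0},{"tx":0.7,"ty":0.25,"tz":0.4,"rx":0,"ry":0,"rz":0,"fingers":0},{"tx":0.7,"ty":0.25,"tz":0.4,"rx":0,"ry":0,"rz":0,"fingers":0},{"tx":0.7,"ty":0.25,"tz":0.4,"rx":0,"ry":0,"rz":0,"fingers":0},{"tx":0.7,"ty":0.25,"tz":0.4,"rx":0,"ry":0,"rz":0,"fingers":0}])

```text
time: 9.9
ee_pos: [474.7, 200.4, 177.5]
ee_rot: [-1.983, -1.881, -0.524]
contact_force: [-0.2, -0.4, -2.8]
finger_gap: 64.0
```

Emit:
apply_moves(series=[{"tx":0.7,"ty":0.25,"tz":0.4,"rx":0,"ry":0,"rz":0,"fingers":0},{"tx":0.7,"ty":0.25,"tz":0.4,"rx":0,"ry":0,"rz":0,"fingers":0},{"tx":0.7,"ty":0.25,"tz":0.4,"rx":0,"ry":0,"rz":0,"fingers":0},{"tx":0.6,"ty":0.2,"tz":0.35,"rx":0,"ry":0,"rz":0,"fingers":0},{"tx":0.4,"ty":0.15,"tz":0.23,"rx":0,"ry":0,"rz":0,"fingers":0}])

```text
time: 10.4
ee_pos: [512.8, 306.5, 177.3]
ee_rot: [-1.981, -1.883, -0.523]
contact_force: [0.4, 0.8, -2.2]
finger_gap: 64.0
```

```bash
python3 - <<'E'
from h import *
p,r=cur();sp=p+r.apply([45,0,15]);print(p,sp.round(),r.as_matrix().round(2),robot.get_state()["joints"].round(2))
s=cap("scene");crop(s,270,160,140,105,5.5,"p1")
t=cap("top");crop(t,30,130,160,120,5,"p1t")
E
```

```text
[512.77671513 306.45989454 177.2919537 ] [515. 353. 187.] [[ 0.05  1.    0.02]
 [ 0.87 -0.05  0.5 ]
 [ 0.5  -0.   -0.87]] [-0.3   0.32  0.04  1.96 -0.72  0.82  0.17]
```

```bash
python3 - <<'E'
from h import *
s=robot.capture("scene");t=robot.capture("top")
a=tri(s,(328.2,240.9),t,(112,175.4));b=tri(s,(340.9,228.7),t,(109,199.8));print(a,b)
p,r=cur();m=(a[0]+b[0])/2;print(m,r.inv().apply(m-p))
Rt=r
D=np.array([540,428,188])-p-r.apply([45,0,15]);print(D,r.inv().apply(D)/30)
E
```

```text
(array([545.41126969, 346.47110286, 185.35999798]), np.float64(0.711503581903323)) (array([483.01117025, 350.39636375, 188.00130572]), np.float64(2.5754237202050594))
[514.21121997 348.4337333  186.68065185] [43.27839402 -1.94895349 14.97821733]
[23.76203074 78.16457403  0.4884653 ] [2.30424593 0.65456649 1.29544818]
```

Emit:
apply_moves(series=[{"tx":0.5,"ty":0.15,"tz":0.28,"rx":0,"ry":0,"rz":0,"fingers":0},{"tx":0.6,"ty":0.17,"tz":0.34,"rx":0,"ry":0,"rz":0,"fingers":0},{"tx":0.6,"ty":0.17,"tz":0.34,"rx":0,"ry":0,"rz":0,"fingers":0},{"tx":0.4,"ty":0.1,"tz":0.22,"rx":0,"ry":0,"rz":0,"fingers":0},{"tx":0.2,"ty":0.05,"tz":0.12,"rx":0,"ry":0,"rz":0,"fingers":0}])

```text
time: 11.1
ee_pos: [538.0, 382.2, 179.8]
ee_rot: [-1.985, -1.882, -0.527]
contact_force: [0.1, -0.6, -1.8]
finger_gap: 63.4
```

Emit:
apply_moves(series=[{"tx":0.03,"ty":0,"tz":-0.07,"rx":0,"ry":-0.5,"rz":0,"fingers":0},{"tx":0.05,"ty":0,"tz":-0.12,"rx":0,"ry":-0.8,"rz":0,"fingers":0},{"tx":0.05,"ty":0,"tz":-0.12,"rx":0,"ry":-0.8,"rz":0,"fingers":0},{"tx":0.05,"ty":0,"tz":-0.12,"rx":0,"ry":-0.8,"rz":0,"fingers":0},{"tx":0.05,"ty":0,"tz":-0.12,"rx":0,"ry":-0.8,"rz":0,"fingers":0}])

```text
time: 11.6
ee_pos: [538.7, 380.7, 198.4]
ee_rot: [-2.206, -2.088, -0.162]
contact_force: [0.3, -0.0, -3.7]
finger_gap: 63.4
```

```bash
python3 - <<'E'
from h import *
p,r=cur();sp=p+r.apply([44,-1,15]);print(p,sp.round(),r.as_matrix()[:,2].round(2),robot.get_state()["joints"].round(2))
s=cap("scene");crop(s,290,170,120,105,5.5,"p2")
t=cap("top");crop(t,30,130,160,120,5,"p2t")
E
```

```text
[538.71471559 380.66355857 198.43909486] [540. 426. 190.] [ 0.01  0.15 -0.99] [-0.72  0.43  0.18  1.64 -0.23  1.01 -0.5 ]
```

Emit:
apply_moves(series=[{"tx":0.05,"ty":0,"tz":-0.1,"rx":0,"ry":-0.7,"rz":0,"fingers":0},{"tx":0.05,"ty":0,"tz":-0.1,"rx":0,"ry":-0.7,"rz":0,"fingers":0},{"tx":0.05,"ty":0,"tz":-0.1,"rx":0,"ry":-0.7,"rz":0,"fingers":0},{"tx":0.05,"ty":0,"tz":-0.1,"rx":0,"ry":-0.7,"rz":0,"fingers":0},{"tx":0,"ty":0,"tz":0,"rx":0,"ry":0,"rz":0,"fingers":0}])

```text
time: 12.2
ee_pos: [537.1, 389.9, 208.6]
ee_rot: [2.21, 2.104, -0.145]
contact_force: [-0.5, 0.5, -2.6]
finger_gap: 63.7
```

```bash
python3 - <<'E'
from h import *
p,r=cur();sp=p+r.apply([44,-1,15]);print(p,sp.round(),r.as_matrix()[:,2].round(2),robot.get_state()["joints"].round(2))
s=cap("scene");crop(s,290,170,120,105,5.5,"p3")
E
```

```text
[537.06939037 389.91150621 208.63166267] [538. 432. 188.] [-0.01 -0.13 -0.99] [-0.88  0.55  0.24  1.43 -0.03  1.26 -0.71]
```

Emit:
apply_moves(series=[{"tx":0.05,"ty":0,"tz":-0.12,"rx":0,"ry":-0.8,"rz":0,"fingers":0},{"tx":0.05,"ty":0,"tz":-0.12,"rx":0,"ry":-0.8,"rz":0,"fingers":0},{"tx":0.05,"ty":0,"tz":-0.12,"rx":0,"ry":-0.8,"rz":0,"fingers":0},{"tx":0.05,"ty":0,"tz":-0.12,"rx":0,"ry":-0.8,"rz":0,"fingers":0},{"tx":0,"ty":0,"tz":0,"rx":0,"ry":0,"rz":0,"fingers":0}])

```text
time: 12.75
ee_pos: [537.5, 398.2, 219.4]
ee_rot: [2.026, 1.929, -0.469]
contact_force: [-0.4, 0.7, -2.1]
finger_gap: 63.7
```

```bash
python3 - <<'E'
from h import *
p,r=cur();sp=p+r.apply([44,-1,15]);print(p,sp.round(),r.as_matrix()[:,2].round(2),robot.get_state()["joints"].round(2),robot.get_state()["contact_force"])
s=cap("scene");crop(s,290,170,120,105,5.5,"p4")
E
```

```text
[537.54115409 398.2180711  219.36212631] [538. 431. 187.] [-0.03 -0.43 -0.9 ] [-1.    0.76  0.29  1.16  0.11  1.58 -0.81] [-0.39673071  0.74037381 -2.06696547]
```

Emit:
apply_moves(series=[{"tx":0.05,"ty":0,"tz":-0.12,"rx":0,"ry":-0.8,"rz":0,"fingers":0},{"tx":0.05,"ty":0,"tz":-0.12,"rx":0,"ry":-0.8,"rz":0,"fingers":0},{"tx":0.05,"ty":0,"tz":-0.12,"rx":0,"ry":-0.8,"rz":0,"fingers":0},{"tx":0,"ty":0,"tz":0,"rx":0,"ry":0,"rz":0,"fingers":0},{"tx":0,"ty":0,"tz":0,"rx":0,"ry":0,"rz":0,"fingers":0}])

```text
time: 13.3
ee_pos: [540.4, 404.7, 229.2]
ee_rot: [1.879, 1.779, -0.674]
contact_force: [1.2, -0.0, -0.5]
finger_gap: 63.8
```

```bash
python3 - <<'E'
from h import *
p,r=cur();sp=p+r.apply([44,-1,15]);print(p,sp.round(),r.as_matrix()[:,2].round(2),robot.get_state()["joints"].round(2),robot.get_state()["contact_force"])
s=cap("scene");crop(s,290,170,120,105,5.5,"p5")
E
```

```text
[540.37281082 404.67812486 229.15454498] [541. 429. 190.] [-0.04 -0.63 -0.77] [-1.04  0.93  0.33  0.93  0.19  1.83 -0.82] [ 1.19337256 -0.00379758 -0.52110526]
```

Emit:
apply_moves(series=[{"tx":-0.05,"ty":0,"tz":0.15,"rx":0,"ry":1,"rz":0,"fingers":0},{"tx":-0.05,"ty":0,"tz":0.15,"rx":0,"ry":1,"rz":0,"fingers":0},{"tx":-0.05,"ty":0,"tz":0.15,"rx":0,"ry":1,"rz":0,"fingers":0},{"tx":-0.05,"ty":0,"tz":0.15,"rx":0,"ry":1,"rz":0,"fingers":0},{"tx":-0.05,"ty":0,"tz":0.15,"rx":0,"ry":1,"rz":0,"fingers":0}])

```text
time: 13.85
ee_pos: [540.0, 387.6, 216.8]
ee_rot: [2.186, 2.066, -0.194]
contact_force: [0.6, -0.0, -2.2]
finger_gap: 63.7
```

Emit:
apply_moves(series=[{"tx":-0.05,"ty":0,"tz":0.15,"rx":0,"ry":1,"rz":0,"fingers":0},{"tx":-0.05,"ty":0,"tz":0.15,"rx":0,"ry":1,"rz":0,"fingers":0},{"tx":-0.05,"ty":0,"tz":0.15,"rx":0,"ry":1,"rz":0,"fingers":0},{"tx":-0.05,"ty":0,"tz":0.15,"rx":0,"ry":1,"rz":0,"fingers":0},{"tx":-0.05,"ty":0,"tz":0.15,"rx":0,"ry":1,"rz":0,"fingers":0}])

```text
time: 14.35
ee_pos: [539.9, 379.6, 194.5]
ee_rot: [-2.115, -1.998, -0.344]
contact_force: [-0.0, 0.1, -2.6]
finger_gap: 63.7
```

```bash
python3 - <<'E'
from h import *
p,r=cur();sp=p+r.apply([44,-1,15]);print(p,sp.round(),r.as_matrix()[:,2].round(2),robot.get_state()["joints"].round(2),robot.get_state()["contact_force"])
s=cap("scene");crop(s,290,170,120,105,5.5,"p6")
t=cap("top");crop(t,30,130,160,120,5,"p6t")
E
```

```text
[539.91009296 379.56660508 194.51979931] [542. 426. 194.] [ 0.02  0.31 -0.95] [-0.58  0.38  0.11  1.75 -0.4   0.88 -0.31] [-0.01064362  0.13150715 -2.55511544]
```

```bash
python3 - <<'E'
from h import *
s=robot.capture("scene")
im=np.clip(s["img"].astype(float)*1.7,0,255).astype(np.uint8)
s["img"]=im;crop(s,318,210,60,50,12,"p7")
F=[]
for i in range(10):
    robot.capture("scene");F.append(robot.get_state()["contact_force"])
print(np.mean(F,0),np.std(F,0))
E
```

```text
[ 0.00918039 -0.00365725 -1.62546322] [0.42674732 0.57309316 0.84750453]
```

Emit:
apply_moves(series=[{"tx":-0.05,"ty":0,"tz":0.1,"rx":0,"ry":0.7,"rz":0,"fingers":0},{"tx":-0.05,"ty":0,"tz":0.1,"rx":0,"ry":0.7,"rz":0,"fingers":0},{"tx":-0.05,"ty":0,"tz":0.1,"rx":0,"ry":0.7,"rz":0,"fingers":0},{"tx":-0.5,"ty":-0.15,"tz":-0.3,"rx":0,"ry":0,"rz":0,"fingers":0},{"tx":-0.8,"ty":-0.25,"tz":-0.45,"rx":0,"ry":0,"rz":0,"fingers":0}])

```text
time: 15.5
ee_pos: [523.0, 336.7, 180.9]
ee_rot: [-1.984, -1.884, -0.525]
contact_force: [-0.2, -1.4, -1.1]
finger_gap: 63.7
```

Emit:
apply_moves(series=[{"tx":-0.8,"ty":-0.25,"tz":-0.45,"rx":0,"ry":0,"rz":0,"fingers":0},{"tx":-0.8,"ty":-0.25,"tz":-0.45,"rx":0,"ry":0,"rz":0,"fingers":0},{"tx":-0.8,"ty":-0.25,"tz":-0.45,"rx":0,"ry":0,"rz":0,"fingers":0},{"tx":-0.8,"ty":-0.25,"tz":-0.45,"rx":0,"ry":0,"rz":0,"fingers":0},{"tx":-0.8,"ty":-0.25,"tz":-0.45,"rx":0,"ry":0,"rz":0,"fingers":0}])

```text
time: 16.0
ee_pos: [478.4, 200.0, 180.7]
ee_rot: [-1.985, -1.884, -0.526]
contact_force: [0.9, 0.4, -1.4]
finger_gap: 64.0
```

```bash
python3 - <<'E'
from h import *
p,r=cur();sp=p+r.apply([44,-1,15]);print(p,sp.round(),r.as_matrix().round(2))
tot((427.5,64.2,-3),mkR(87,30,1))
s=cap("scene");crop(s,230,150,180,135,4.3,"p8")
t=cap("top");t["img"]=np.clip(t["img"].astype(float)*1.7,0,255).astype(np.uint8);crop(t,30,130,160,120,5,"p8t")
E
```

```text
[478.39047684 200.00050186 180.69135693] [480. 246. 189.] [[ 0.05  1.    0.03]
 [ 0.87 -0.05  0.49]
 [ 0.5   0.   -0.87]]
shift (units, tool now) [-7.04 -1.46  3.04] |mm 234.0  turn units [0.   0.05 0.  ]
shift in FINAL tool axes [-7.05 -1.46  3.  ]
```

Emit:
apply_moves(series=[{"tx":-0.8,"ty":-0.3,"tz":-0.45,"rx":0,"ry":0,"rz":0,"fingers":0},{"tx":-0.8,"ty":-0.3,"tz":-0.45,"rx":0,"ry":0,"rz":0,"fingers":0},{"tx":-0.8,"ty":-0.3,"tz":-0.45,"rx":0,"ry":0,"rz":0,"fingers":0},{"tx":-0.8,"ty":-0.3,"tz":-0.45,"rx":0,"ry":0,"rz":0,"fingers":0},{"tx":-0.8,"ty":-0.3,"tz":-0.45,"rx":0,"ry":0,"rz":0,"fingers":0}])

```text
time: 16.6
ee_pos: [426.4, 65.4, 179.7]
ee_rot: [-1.985, -1.884, -0.526]
contact_force: [0.5, -0.6, -1.3]
finger_gap: 63.5
```

Emit:
apply_moves(series=[{"tx":-0.5,"ty":0,"tz":0.87,"rx":0,"ry":0,"rz":0,"fingers":0},{"tx":-0.5,"ty":0,"tz":0.87,"rx":0,"ry":0,"rz":0,"fingers":0},{"tx":-0.5,"ty":0,"tz":0.87,"rx":0,"ry":0,"rz":0,"fingers":0},{"tx":-0.5,"ty":0,"tz":0.87,"rx":0,"ry":0,"rz":0,"fingers":0},{"tx":-0.3,"ty":0,"tz":0.52,"rx":0,"ry":0,"rz":0,"fingers":0}])

```text
time: 17.1
ee_pos: [426.2, 66.4, 39.2]
ee_rot: [-1.984, -1.883, -0.525]
contact_force: [-0.2, -0.1, -0.9]
finger_gap: 63.4
```

```bash
python3 - <<'E'
from h import *
p,r=cur();print(p)
tot((427.5,64.2,-4),mkR(87,30,1))
s=cap("scene");s["img"]=np.clip(s["img"].astype(float)*1.5,0,255).astype(np.uint8);crop(s,220,165,100,75,8,"q1")
E
```

```text
[426.22305269  66.39782925  39.24685902]
shift (units, tool now) [-0.78  0.05  1.22] |mm 43.3  turn units [-0.02  0.05 -0.  ]
shift in FINAL tool axes [-0.78  0.05  1.21]
```

Emit:
apply_moves(series=[{"tx":-0.35,"ty":0,"tz":0.6,"rx":0,"ry":0,"rz":0,"fingers":0},{"tx":-0.25,"ty":0,"tz":0.4,"rx":0,"ry":0,"rz":0,"fingers":0},{"tx":-0.1,"ty":0,"tz":0.17,"rx":0,"ry":0,"rz":0,"fingers":0},{"tx":0,"ty":0,"tz":0,"rx":0,"ry":0,"rz":0,"fingers":0}])

```text
time: 17.55
ee_pos: [426.9, 65.6, -0.1]
ee_rot: [-1.984, -1.882, -0.527]
contact_force: [-0.0, 0.8, -1.3]
finger_gap: 63.6
```

```bash
python3 - <<'E'
from h import *
print(cur()[0])
s=cap("scene");s["img"]=np.clip(s["img"].astype(float)*1.5,0,255).astype(np.uint8);crop(s,220,165,100,75,8,"q2")
E
```

```text
[ 4.26883609e+02  6.56008797e+01 -6.60656746e-02]
```

Emit:
apply_moves(series=[{"tx":-0.05,"ty":0,"tz":0.1,"rx":0,"ry":0,"rz":0,"fingers":0},{"tx":0,"ty":0,"tz":0.03,"rx":0,"ry":0,"rz":0,"fingers":0.5},{"tx":0,"ty":0,"tz":0,"rx":0,"ry":0,"rz":0,"fingers":1},{"tx":0,"ty":0,"tz":0,"rx":0,"ry":0,"rz":0,"fingers":1},{"tx":0,"ty":0,"tz":0,"rx":0,"ry":0,"rz":0,"fingers":1}])

```text
time: 18.1
ee_pos: [427.0, 66.1, -4.1]
ee_rot: [-1.985, -1.883, -0.529]
contact_force: [-0.3, 0.1, -0.1]
finger_gap: 83.2
```

Emit:
apply_moves(series=[{"tx":0,"ty":0,"tz":0,"rx":0,"ry":0,"rz":0,"fingers":1},{"tx":0,"ty":0,"tz":0,"rx":0,"ry":0,"rz":0,"fingers":1},{"tx":0,"ty":0,"tz":0,"rx":0,"ry":0,"rz":0,"fingers":1},{"tx":0,"ty":0,"tz":0,"rx":0,"ry":0,"rz":0,"fingers":1}])

```text
time: 18.5
ee_pos: [426.8, 66.1, -4.3]
ee_rot: [-1.985, -1.882, -0.528]
contact_force: [0.6, -0.3, 0.4]
finger_gap: 91.8
```

Emit:
apply_moves(series=[{"tx":0.2,"ty":0,"tz":-0.4,"rx":0,"ry":0,"rz":0,"fingers":1},{"tx":0.5,"ty":0,"tz":-0.87,"rx":0,"ry":0,"rz":0,"fingers":1},{"tx":0.5,"ty":0,"tz":-0.87,"rx":0,"ry":0,"rz":0,"fingers":1},{"tx":0.5,"ty":0,"tz":-0.87,"rx":0,"ry":0,"rz":0,"fingers":1},{"tx":0.5,"ty":0,"tz":-0.87,"rx":0,"ry":0,"rz":0,"fingers":1}])

```text
time: 19.0
ee_pos: [426.3, 65.5, 130.6]
ee_rot: [-1.985, -1.882, -0.527]
contact_force: [0.9, 0.1, 0.5]
finger_gap: 91.2
```

```bash
python3 - <<'E'
from h import *
print(cur()[0],robot.get_state()["finger_gap"])
for n,b in(("scene",(170,150,180,135)),("top",(150,110,180,135))):
    s=cap(n);s["img"]=np.clip(s["img"].astype(float)*1.5,0,255).astype(np.uint8);crop(s,*b,4.3,"q3"+n)
E
```

```text
[426.29644819  65.53276859 130.58483384] 91.21846094888497
```

```bash
python3 - <<'E'
from h import *
Rt=mkR(104.2,45,1)
tot(tcp((562,-108,140),Rt),Rt); print(robot.get_state()["joints"].round(2))
E
```

```text
shift (units, tool now) [-4.36  4.42 -1.57] |mm 192.0  turn units [ 1.89  2.65 -2.36]
shift in FINAL tool axes [-4.55  2.87 -3.46]
[ 0.07  0.27  0.19  2.18 -0.72  0.94  0.71]
```

Emit:
apply_moves(series=[{"tx":-0.85,"ty":0.9,"tz":-0.3,"rx":0,"ry":0,"rz":0,"fingers":1},{"tx":-0.85,"ty":0.9,"tz":-0.3,"rx":0,"ry":0,"rz":0,"fingers":1},{"tx":-0.85,"ty":0.9,"tz":-0.3,"rx":0,"ry":0,"rz":0,"fingers":1},{"tx":-0.85,"ty":0.9,"tz":-0.3,"rx":0,"ry":0,"rz":0,"fingers":1},{"tx":-0.85,"ty":0.9,"tz":-0.3,"rx":0,"ry":0,"rz":0,"fingers":1}])

```text
time: 19.6
ee_pos: [554.8, -75.3, 103.9]
ee_rot: [-1.984, -1.881, -0.527]
contact_force: [1.2, -0.1, 0.1]
finger_gap: 91.6
```

Emit:
apply_moves(series=[{"tx":0,"ty":0,"tz":0,"rx":0.47,"ry":0.66,"rz":-0.59,"fingers":1},{"tx":0,"ty":0,"tz":0,"rx":0.47,"ry":0.66,"rz":-0.59,"fingers":1},{"tx":0,"ty":0,"tz":0,"rx":0.47,"ry":0.66,"rz":-0.59,"fingers":1},{"tx":0,"ty":0,"tz":0,"rx":0.47,"ry":0.66,"rz":-0.59,"fingers":1},{"tx":0,"ty":0,"tz":0,"rx":0,"ry":0,"rz":0,"fingers":1}])

```text
time: 20.1
ee_pos: [553.7, -75.1, 101.5]
ee_rot: [-1.504, -1.924, -0.617]
contact_force: [-0.1, -0.0, -0.5]
finger_gap: 92.1
```

```bash
python3 - <<'E'
from h import *
Rt=mkR(104.2,45,1)
tot(tcp((562,-108,22),Rt),Rt); print(cur()[0],robot.get_state()["joints"].round(2))
s=cap("scene");s["img"]=np.clip(s["img"].astype(float)*1.5,0,255).astype(np.uint8);crop(s,170,130,160,120,5,"c1")
t=cap("top");t["img"]=np.clip(t["img"].astype(float)*1.5,0,255).astype(np.uint8);crop(t,190,120,160,120,5,"c1t")
E
```

```text
shift (units, tool now) [-2.69  0.03  2.49] |mm 109.9  turn units [-0.06 -0.05 -0.07]
shift in FINAL tool axes [-2.67 -0.    2.51]
[553.71884067 -75.08935089 101.48558756] [ 0.36  0.81  0.16  1.51 -0.66  1.48  1.04]
```

```bash
python3 - <<'E'
from h import *
Rt=mkR(104.2,52,1)
tot(tcp((562,-108,50),Rt),Rt);P,_=cur();tot(tcp((562,-108,21),Rt),Rt,(tcp((562,-108,50),Rt),Rt))
E
```

```text
shift (units, tool now) [-1.91  0.01  1.87] |mm 80.1  turn units [-0.04  1.2  -0.07]
shift in FINAL tool axes [-2.12 -0.01  1.62]
shift (units, tool now) [-0.76  0.    0.6 ] |mm 29.0  turn units [0. 0. 0.]
shift in FINAL tool axes [-0.76  0.    0.6 ]
```

Emit:
apply_moves(series=[{"tx":0,"ty":0,"tz":0,"rx":0,"ry":0.6,"rz":0,"fingers":1},{"tx":0,"ty":0,"tz":0,"rx":0,"ry":0.6,"rz":-0.1,"fingers":1},{"tx":-0.7,"ty":0,"tz":0.54,"rx":0,"ry":0,"rz":0,"fingers":1},{"tx":-0.7,"ty":0,"tz":0.54,"rx":0,"ry":0,"rz":0,"fingers":1},{"tx":-0.7,"ty":0,"tz":0.54,"rx":0,"ry":0,"rz":0,"fingers":1}])

```text
time: 20.7
ee_pos: [555.0, -74.7, 25.7]
ee_rot: [-1.429, -1.848, -0.697]
contact_force: [-0.8, 0.2, -0.7]
finger_gap: 91.8
```

Emit:
apply_moves(series=[{"tx":-0.4,"ty":0,"tz":0.3,"rx":0,"ry":0,"rz":0,"fingers":1},{"tx":-0.36,"ty":0,"tz":0.3,"rx":0,"ry":0,"rz":0,"fingers":1},{"tx":0,"ty":0,"tz":0,"rx":0,"ry":0,"rz":0,"fingers":1}])

```text
time: 21.0
ee_pos: [553.9, -74.1, -4.4]
ee_rot: [-1.426, -1.844, -0.696]
contact_force: [-0.1, 0.7, -0.3]
finger_gap: 92.0
```

```bash
python3 - <<'E'
from h import *
Rt=mkR(104.2,52,1)
tot(tcp((562,-108,21),Rt),Rt); print(cur()[0],robot.get_state()["joints"].round(2))
s=cap("scene");s["img"]=np.clip(s["img"].astype(float)*1.5,0,255).astype(np.uint8);crop(s,180,160,120,90,6.5,"c2")
t=cap("top");t["img"]=np.clip(t["img"].astype(float)*1.5,0,255).astype(np.uint8);crop(t,230,140,120,90,6.5,"c2t")
E
```

```text
shift (units, tool now) [-0.05 -0.02 -0.  ] |mm 1.5  turn units [-0.05 -0.    0.04]
shift in FINAL tool axes [-0.05 -0.02 -0.  ]
[553.92221849 -74.07823523  -4.40987314] [ 0.42  1.04  0.12  1.42 -0.7   1.47  1.14]
```

Emit:
apply_moves(series=[{"tx":0,"ty":0,"tz":0,"rx":0,"ry":0,"rz":0,"fingers":0},{"tx":0,"ty":0,"tz":0,"rx":0,"ry":0,"rz":0,"fingers":0},{"tx":0,"ty":0,"tz":0,"rx":0,"ry":0,"rz":0,"fingers":0},{"tx":0,"ty":0,"tz":0,"rx":0,"ry":0,"rz":0,"fingers":0},{"tx":0,"ty":0,"tz":0,"rx":0,"ry":0,"rz":0,"fingers":0}], grip_force=20)

```text
time: 21.6
ee_pos: [554.9, -74.9, -3.3]
ee_rot: [-1.426, -1.846, -0.697]
contact_force: [0.6, -0.3, -0.6]
finger_gap: 56.3
```

Emit:
apply_moves(series=[{"tx":0,"ty":0,"tz":0,"rx":0,"ry":0,"rz":0,"fingers":0},{"tx":0,"ty":0,"tz":0,"rx":0,"ry":0,"rz":0,"fingers":0},{"tx":0,"ty":0,"tz":0,"rx":0,"ry":0,"rz":0,"fingers":0}])

```text
time: 21.9
ee_pos: [554.8, -74.9, -3.3]
ee_rot: [-1.426, -1.846, -0.697]
contact_force: [-0.7, -0.3, 1.9]
finger_gap: 54.0
```

```bash
python3 - <<'E'
from h import *
s=cap("scene");s["img"]=np.clip(s["img"].astype(float)*1.5,0,255).astype(np.uint8);crop(s,180,160,120,90,6.5,"c3")
E
```

Emit:
apply_moves(series=[{"tx":0.4,"ty":0,"tz":-0.3,"rx":0,"ry":0,"rz":0,"fingers":0},{"tx":0.75,"ty":0,"tz":-0.6,"rx":0,"ry":0,"rz":0,"fingers":0},{"tx":0.75,"ty":0,"tz":-0.6,"rx":0,"ry":0,"rz":0,"fingers":0},{"tx":0.75,"ty":0,"tz":-0.6,"rx":0,"ry":0,"rz":0,"fingers":0},{"tx":0.75,"ty":0,"tz":-0.6,"rx":0,"ry":0,"rz":0,"fingers":0}])

```text
time: 22.45
ee_pos: [554.8, -75.8, 128.5]
ee_rot: [-1.427, -1.847, -0.697]
contact_force: [0.8, 0.9, -0.6]
finger_gap: 53.9
```

Emit:
apply_moves(series=[{"tx":0,"ty":0,"tz":0,"rx":0,"ry":0,"rz":-1,"fingers":0},{"tx":0,"ty":0,"tz":0,"rx":0,"ry":0,"rz":-1,"fingers":0},{"tx":0,"ty":0,"tz":0,"rx":0,"ry":0,"rz":-1,"fingers":0},{"tx":0,"ty":0,"tz":0,"rx":0,"ry":0,"rz":-1,"fingers":0},{"tx":0,"ty":0,"tz":0,"rx":0,"ry":0,"rz":-1,"fingers":0}])

```text
time: 22.95
ee_pos: [554.8, -75.9, 127.5]
ee_rot: [-0.957, -2.229, -0.934]
contact_force: [-0.7, -0.3, -0.6]
finger_gap: 53.5
```

```bash
python3 - <<'E'
from h import *
print(robot.get_state()["joints"].round(2))
s=cap("scene");s["img"]=np.clip(s["img"].astype(float)*1.5,0,255).astype(np.uint8);crop(s,140,110,160,120,5,"c4")
E
```

```text
[ 0.48  0.85  0.03  1.44 -0.63  1.57  1.51]
```

Emit:
apply_moves(series=[{"tx":0,"ty":0,"tz":0,"rx":0,"ry":0,"rz":1,"fingers":0},{"tx":0,"ty":0,"tz":0,"rx":0,"ry":0,"rz":1,"fingers":0},{"tx":0,"ty":0,"tz":0,"rx":0,"ry":0,"rz":1,"fingers":0},{"tx":0,"ty":0,"tz":0,"rx":0,"ry":0,"rz":1,"fingers":0},{"tx":0,"ty":0,"tz":0,"rx":0,"ry":0,"rz":1,"fingers":0}])

```text
time: 23.5
ee_pos: [554.8, -75.8, 127.3]
ee_rot: [-1.432, -1.842, -0.694]
contact_force: [-0.5, 0.1, -0.9]
finger_gap: 54.1
```

Emit:
apply_moves(series=[{"tx":0,"ty":0,"tz":0,"rx":0,"ry":0,"rz":1,"fingers":0},{"tx":0,"ty":0,"tz":0,"rx":0,"ry":0,"rz":1,"fingers":0},{"tx":0,"ty":0,"tz":0,"rx":0,"ry":0,"rz":1,"fingers":0},{"tx":0,"ty":0,"tz":0,"rx":0,"ry":0,"rz":1,"fingers":0},{"tx":0,"ty":0,"tz":0,"rx":0,"ry":0,"rz":1,"fingers":0}])

```text
time: 24.0
ee_pos: [554.9, -75.7, 127.3]
ee_rot: [-1.795, -1.393, -0.439]
contact_force: [0.2, 0.1, -2.1]
finger_gap: 53.8
```

Emit:
apply_moves(series=[{"tx":0,"ty":0,"tz":0,"rx":0,"ry":0,"rz":1,"fingers":0},{"tx":0,"ty":0,"tz":0,"rx":0,"ry":0,"rz":1,"fingers":0},{"tx":0,"ty":0,"tz":0,"rx":0,"ry":0,"rz":1,"fingers":0},{"tx":0,"ty":0,"tz":0,"rx":0,"ry":0,"rz":1,"fingers":0},{"tx":0,"ty":0,"tz":0,"rx":0,"ry":0,"rz":1,"fingers":0}])

```text
time: 24.5
ee_pos: [554.9, -75.6, 127.4]
ee_rot: [-2.055, -0.893, -0.171]
contact_force: [-1.7, -0.2, -1.0]
finger_gap: 53.8
```

Emit:
apply_moves(series=[{"tx":0,"ty":0,"tz":0,"rx":0,"ry":0,"rz":1,"fingers":0},{"tx":0,"ty":0,"tz":0,"rx":0,"ry":0,"rz":1,"fingers":0},{"tx":0,"ty":0,"tz":0,"rx":0,"ry":0,"rz":1,"fingers":0},{"tx":0,"ty":0,"tz":0,"rx":0,"ry":0,"rz":1,"fingers":0},{"tx":0,"ty":0,"tz":0,"rx":0,"ry":0,"rz":1,"fingers":0}])

```text
time: 25.0
ee_pos: [555.0, -75.5, 127.4]
ee_rot: [-2.208, -0.357, 0.1]
contact_force: [0.8, 0.2, -0.7]
finger_gap: 53.7
```

Emit:
apply_moves(series=[{"tx":0,"ty":0,"tz":0,"rx":0,"ry":0,"rz":1,"fingers":0},{"tx":0,"ty":0,"tz":0,"rx":0,"ry":0,"rz":1,"fingers":0},{"tx":0,"ty":0,"tz":0,"rx":0,"ry":0,"rz":1,"fingers":0},{"tx":0,"ty":0,"tz":0,"rx":0,"ry":0,"rz":1,"fingers":0},{"tx":0,"ty":0,"tz":0,"rx":0,"ry":0,"rz":1,"fingers":0}])

```text
time: 25.5
ee_pos: [555.0, -75.5, 127.4]
ee_rot: [-2.252, 0.203, 0.37]
contact_force: [0.7, -1.1, -0.9]
finger_gap: 53.8
```

```bash
python3 - <<'E'
from h import *
print(robot.get_state()["joints"].round(2))
s=cap("scene");s["img"]=np.clip(s["img"].astype(float)*1.5,0,255).astype(np.uint8);crop(s,140,110,160,120,5,"c5")
E
```

```text
[ 0.16  0.92  0.54  1.46 -0.9   1.76 -0.79]
```

Emit:
apply_moves(series=[{"tx":0,"ty":0,"tz":0,"rx":0,"ry":0,"rz":1,"fingers":0},{"tx":0,"ty":0,"tz":0,"rx":0,"ry":0,"rz":1,"fingers":0},{"tx":0,"ty":0,"tz":0,"rx":0,"ry":0,"rz":1,"fingers":0},{"tx":0,"ty":0,"tz":0,"rx":0,"ry":0,"rz":1,"fingers":0},{"tx":0,"ty":0,"tz":0,"rx":0,"ry":0,"rz":1,"fingers":0}])

```text
time: 26.05
ee_pos: [555.0, -75.5, 127.3]
ee_rot: [-2.182, 0.768, 0.628]
contact_force: [-0.0, -0.2, -1.4]
finger_gap: 54.2
```

Emit:
apply_moves(series=[{"tx":0,"ty":0,"tz":0,"rx":0,"ry":0,"rz":1,"fingers":0},{"tx":0,"ty":0,"tz":0,"rx":0,"ry":0,"rz":1,"fingers":0},{"tx":0,"ty":0,"tz":0,"rx":0,"ry":0,"rz":1,"fingers":0},{"tx":0,"ty":0,"tz":0,"rx":0,"ry":0,"rz":1,"fingers":0},{"tx":0,"ty":0,"tz":0,"rx":0,"ry":0,"rz":1,"fingers":0}])

```text
time: 26.55
ee_pos: [555.1, -75.4, 127.3]
ee_rot: [-1.992, 1.33, 0.87]
contact_force: [0.5, -1.1, -0.9]
finger_gap: 54.0
```

Emit:
apply_moves(series=[{"tx":0,"ty":0,"tz":0,"rx":0,"ry":0,"rz":0.7,"fingers":0},{"tx":0,"ty":0,"tz":0,"rx":0,"ry":0,"rz":0.7,"fingers":0},{"tx":0,"ty":0,"tz":0,"rx":0,"ry":0,"rz":0,"fingers":0}])

```text
time: 26.85
ee_pos: [554.9, -75.4, 127.1]
ee_rot: [-1.919, 1.48, 0.933]
contact_force: [0.0, -0.1, -1.3]
finger_gap: 53.9
```

```bash
python3 - <<'E'
from h import *
p,r=cur();M=r.as_matrix();print(robot.get_state()["joints"].round(2),p,(p-43*M[:,2]).round());print(M.round(3))
tot(p,mkR(104.2,52,1,180))
s=cap("scene");s["img"]=np.clip(s["img"].astype(float)*1.5,0,255).astype(np.uint8);crop(s,140,110,160,120,5,"c6")
t=cap("top");t["img"]=np.clip(t["img"].astype(float)*1.5,0,255).astype(np.uint8);crop(t,190,120,160,120,5,"c6t")
E
```

```text
[ 0.05  1.    0.75  1.46 -1.02  1.86 -1.85] [554.94683343 -75.36593009 127.05960596] [ 563. -108.  154.]
[[ 0.158 -0.968 -0.197]
 [-0.595 -0.253  0.763]
 [-0.788 -0.003 -0.616]]
shift (units, tool now) [0. 0. 0.] |mm 0.0  turn units [ 0.04 -0.01  0.07]
shift in FINAL tool axes [0. 0. 0.]
```

Emit:
apply_moves(series=[{"tx":0.25,"ty":0,"tz":0.75,"rx":0,"ry":0,"rz":0,"fingers":0},{"tx":0.25,"ty":0,"tz":0.75,"rx":0,"ry":0,"rz":0,"fingers":0},{"tx":0.2,"ty":0,"tz":0.75,"rx":0,"ry":0,"rz":0,"fingers":0},{"tx":0,"ty":0,"tz":0,"rx":0,"ry":0,"rz":0,"fingers":0}])

```text
time: 27.35
ee_pos: [543.4, -33.8, 67.0]
ee_rot: [-1.919, 1.477, 0.939]
contact_force: [-0.6, 0.4, -0.9]
finger_gap: 53.8
```

```bash
python3 - <<'E'
from h import *
p,r=cur();M=r.as_matrix();print(p,(p-43*M[:,2]).round())
s=cap("scene");s["img"]=np.clip(s["img"].astype(float)*1.5,0,255).astype(np.uint8);crop(s,160,130,140,105,5.7,"c7")
E
```

```text
[543.43601441 -33.7547636   67.03515962] [552. -67.  93.]
```

Emit:
apply_moves(series=[{"tx":0.08,"ty":0,"tz":0.06,"rx":0,"ry":0,"rz":0,"fingers":0},{"tx":0.5,"ty":0,"tz":-0.3,"rx":0,"ry":0,"rz":0,"fingers":0},{"tx":0.5,"ty":0,"tz":-0.2,"rx":0,"ry":0,"rz":0,"fingers":0},{"tx":0.5,"ty":0,"tz":-0.1,"rx":0,"ry":0,"rz":0,"fingers":0}], grip_force=8)

```text
time: 27.8
ee_pos: [557.5, -80.0, 44.2]
ee_rot: [-1.92, 1.479, 0.926]
contact_force: [2.3, -2.7, 6.2]
finger_gap: 53.8
```

```bash
python3 - <<'E'
from h import *
p,r=cur();M=r.as_matrix();print(p,(p-43*M[:,2]).round())
s=cap("scene");s["img"]=np.clip(s["img"].astype(float)*1.5,0,255).astype(np.uint8);crop(s,160,130,140,105,5.7,"c8")
E
```

```text
[557.53301879 -79.9531703   44.20478124] [ 566. -113.   71.]
```

Emit:
apply_moves(series=[{"tx":0.5,"ty":0,"tz":-0.02,"rx":0,"ry":0,"rz":0,"fingers":0},{"tx":0.53,"ty":0,"tz":0.08,"rx":0,"ry":0,"rz":0,"fingers":0},{"tx":0.52,"ty":0,"tz":0.15,"rx":0,"ry":0,"rz":0,"fingers":0},{"tx":0.25,"ty":0,"tz":0.12,"rx":0,"ry":0,"rz":0,"fingers":0},{"tx":0,"ty":0,"tz":0,"rx":0,"ry":0,"rz":0,"fingers":0}])

```text
time: 28.35
ee_pos: [561.5, -102.2, -8.6]
ee_rot: [-1.918, 1.481, 0.934]
contact_force: [-0.1, -0.5, -0.4]
finger_gap: 54.0
```

```bash
python3 - <<'E'
from h import *
p,r=cur();M=r.as_matrix();print(p,(p-43*M[:,2]).round())
s=cap("scene");s["img"]=np.clip(s["img"].astype(float)*1.5,0,255).astype(np.uint8);crop(s,160,130,140,105,5.7,"c9")
E
```

```text
[ 561.51472257 -102.24786937   -8.58055468] [ 570. -135.   18.]
```

Emit:
apply_moves(series=[{"tx":0,"ty":0,"tz":0,"rx":0,"ry":0,"rz":0,"fingers":1},{"tx":0,"ty":0,"tz":0,"rx":0,"ry":0,"rz":0,"fingers":1},{"tx":0,"ty":0,"tz":0,"rx":0,"ry":0,"rz":0,"fingers":1},{"tx":0,"ty":0,"tz":-0.4,"rx":0,"ry":0,"rz":0,"fingers":1},{"tx":0,"ty":0,"tz":-1,"rx":0,"ry":0,"rz":0,"fingers":1}])

```text
time: 28.9
ee_pos: [570.0, -131.6, 18.4]
ee_rot: [-1.919, 1.477, 0.938]
contact_force: [1.0, -0.2, 0.1]
finger_gap: 88.9
```

Emit:
apply_moves(series=[{"tx":-0.4,"ty":0,"tz":-0.9,"rx":0,"ry":0,"rz":0,"fingers":1},{"tx":-0.7,"ty":0,"tz":-0.7,"rx":0,"ry":0,"rz":0,"fingers":1},{"tx":-0.7,"ty":0,"tz":-0.7,"rx":0,"ry":0,"rz":0,"fingers":1},{"tx":-0.7,"ty":0,"tz":-0.7,"rx":0,"ry":0,"rz":0,"fingers":1},{"tx":-0.7,"ty":0,"tz":-0.7,"rx":0,"ry":0,"rz":0,"fingers":1}])

```text
time: 29.4
ee_pos: [577.0, -162.4, 164.3]
ee_rot: [-1.92, 1.481, 0.932]
contact_force: [0.6, -0.1, 0.4]
finger_gap: 91.9
```

```bash
cat >> h.py <<'E'
def look(tag,sb=(150,120,180,135),tb=(150,100,180,135),f=4.3,g=1.5):
    out=[]
    for n,b in(("scene",sb),("top",tb)):
        c=robot.capture(n);d=dict(c);d["img"]=np.clip(c["img"].astype(float)*g,0,255).astype(np.uint8)
        if b: crop(d,*b,f,tag+n[0])
        out.append(c)
    return out
E
python3 - <<'E'
from h import *
p,r=cur();print(p,robot.get_state()["joints"].round(2),robot.get_state()["time"])
look("d1")
E
```

```text
[ 576.95996996 -162.35552083  164.33505639] [ 0.21  1.03  0.72  1.23 -0.98  1.98 -1.9 ] 29.4
```

```bash
python3 - <<'E'
from h import *
Rt=mkR(95.7,30,1,180)
tot(tcp((555.7,47.2,120),Rt),Rt)
t=robot.capture("top")
for nm,q,z in(("knife a",(30,12),20),("knife b",(160,185),20),("tape c",(402,32),25),("logger",(722,90),18),("logger corner",(672,125),18)):
    print(nm,onz(t,150+q[0]/4.3,100+q[1]/4.3,z).round())
s=robot.capture("scene")
for q in((362,398),(340,455),(225,402),(250,362)):
    print("P3 corner",onz(s,150+q[0]/4.3,120+q[1]/4.3,28).round())
E
```

```text
shift (units, tool now) [-2.56 -1.13  7.82] |mm 249.2  turn units [0.96 3.77 1.24]
shift in FINAL tool axes [-5.34  0.05  6.36]
knife a [806. 277.  20.]
knife b [681. 185.  20.]
tape c [790.  21.  25.]
logger [ 751. -200.   18.]
logger corner [ 725. -165.   18.]
P3 corner [525. -53.  28.]
P3 corner [585. -24.  28.]
P3 corner [ 602. -141.   28.]
P3 corner [ 554. -157.   28.]
```

Emit:
apply_moves(series=[{"tx":-0.3,"ty":-0.13,"tz":0.87,"rx":0,"ry":0,"rz":0,"fingers":1},{"tx":-0.3,"ty":-0.13,"tz":0.87,"rx":0,"ry":0,"rz":0,"fingers":1},{"tx":-0.3,"ty":-0.13,"tz":0.87,"rx":0,"ry":0,"rz":0,"fingers":1},{"tx":-0.3,"ty":-0.13,"tz":0.87,"rx":0,"ry":0,"rz":0,"fingers":1},{"tx":-0.3,"ty":-0.13,"tz":0.87,"rx":0,"ry":0,"rz":0,"fingers":1}])

```text
time: 30.1
ee_pos: [562.2, -28.9, 116.1]
ee_rot: [-1.918, 1.482, 0.935]
contact_force: [1.0, 0.7, -0.4]
finger_gap: 91.8
```

Emit:
apply_moves(series=[{"tx":-0.3,"ty":-0.13,"tz":0.87,"rx":0.25,"ry":0.95,"rz":0.3,"fingers":1},{"tx":-0.3,"ty":-0.13,"tz":0.87,"rx":0.25,"ry":0.95,"rz":0.3,"fingers":1},{"tx":-0.3,"ty":-0.13,"tz":0.87,"rx":0.25,"ry":0.95,"rz":0.3,"fingers":1},{"tx":-0.3,"ty":-0.13,"tz":0.87,"rx":0.25,"ry":0.95,"rz":0.3,"fingers":1},{"tx":0,"ty":0,"tz":0,"rx":0,"ry":0,"rz":0,"fingers":1}])

```text
time: 30.6
ee_pos: [555.8, 78.7, 66.3]
ee_rot: [-2.04, 1.825, 0.557]
contact_force: [0.8, 0.9, -0.2]
finger_gap: 91.7
```

```bash
python3 - <<'E'
from h import *
Rt=mkR(95.7,30,1,180);p,r=cur();print(p,robot.get_state()["joints"].round(2))
tot(tcp((555.7,47.2,70),Rt),Rt)
look("d2")
E
```

```text
[555.75711967  78.73229772  66.33697784] [-0.44  0.78  0.83  1.86 -1.09  1.3  -2.09]
shift (units, tool now) [0.85 0.11 0.8 ] |mm 35.1  turn units [0.09 0.07 0.09]
shift in FINAL tool axes [0.84 0.11 0.8 ]
```

Emit:
apply_moves(series=[{"tx":0.4,"ty":0.05,"tz":0.5,"rx":0.1,"ry":0.07,"rz":0.1,"fingers":1},{"tx":0.4,"ty":0.05,"tz":0.5,"rx":0,"ry":0,"rz":0,"fingers":1},{"tx":0.4,"ty":0,"tz":0.5,"rx":0,"ry":0,"rz":0,"fingers":1},{"tx":0.4,"ty":0,"tz":0.6,"rx":0,"ry":0,"rz":0,"fingers":1},{"tx":0,"ty":0,"tz":0,"rx":0,"ry":0,"rz":0,"fingers":1}])

```text
time: 31.2
ee_pos: [554.5, 54.9, -14.9]
ee_rot: [-2.016, 1.859, 0.537]
contact_force: [-0.7, 0.1, 0.6]
finger_gap: 91.7
```

```bash
python3 - <<'E'
from h import *
Rt=mkR(95.7,30,1,180);p,r=cur();print(p,robot.get_state()["joints"].round(2))
tot(tcp((555.7,47.2,23),Rt),Rt)
look("d3",(200,180,120,90),None,6.5)
E
```

```text
[554.51954677  54.92303811 -14.89430219] [-0.37  0.9   0.76  1.87 -1.19  1.22 -1.98]
shift (units, tool now) [-0.41 -0.01  0.21] |mm 13.7  turn units [-0.06 -0.05 -0.17]
shift in FINAL tool axes [-0.41 -0.01  0.21]
```

Emit:
apply_moves(series=[{"tx":-0.2,"ty":0,"tz":0.1,"rx":0,"ry":0,"rz":-0.15,"fingers":1},{"tx":-0.2,"ty":0,"tz":0.1,"rx":0,"ry":0,"rz":0,"fingers":1},{"tx":0,"ty":0,"tz":0,"rx":0,"ry":0,"rz":0,"fingers":0},{"tx":0,"ty":0,"tz":0,"rx":0,"ry":0,"rz":0,"fingers":0},{"tx":0,"ty":0,"tz":0,"rx":0,"ry":0,"rz":0,"fingers":0}], grip_force=20)

```text
time: 31.8
ee_pos: [556.0, 71.5, -9.9]
ee_rot: [-2.032, 1.833, 0.528]
contact_force: [0.2, 0.3, -0.3]
finger_gap: 72.2
```

Emit:
apply_moves(series=[{"tx":0,"ty":0,"tz":0,"rx":0,"ry":0,"rz":0,"fingers":0},{"tx":0,"ty":0,"tz":0,"rx":0,"ry":0,"rz":0,"fingers":0},{"tx":0,"ty":0,"tz":0,"rx":0,"ry":0,"rz":0,"fingers":0},{"tx":0,"ty":0,"tz":0,"rx":0,"ry":0,"rz":0,"fingers":0},{"tx":0,"ty":0,"tz":0,"rx":0,"ry":0,"rz":0,"fingers":0}])

```text
time: 32.3
ee_pos: [555.6, 71.1, -10.3]
ee_rot: [-2.031, 1.834, 0.529]
contact_force: [-0.6, -0.2, 2.3]
finger_gap: 54.0
```

```bash
python3 - <<'E'
from h import *
p,r=cur();print(p,robot.get_state()["finger_gap"],r.as_matrix().round(3),(p-43*r.as_matrix()[:,2]).round(1))
look("d4",(200,180,120,90),None,6.5)
E
```

```text
[555.6027061   71.05662949 -10.3221455 ] 53.97893564038709 [[ 0.091 -0.995 -0.04 ]
 [-0.863 -0.099  0.495]
 [-0.496 -0.01  -0.868]] [557.3  49.8  27. ]
```

Emit:
apply_moves(series=[{"tx":-0.17,"ty":0,"tz":-0.3,"rx":0,"ry":0,"rz":0,"fingers":0},{"tx":0,"ty":-0.45,"tz":0,"rx":0,"ry":0,"rz":0,"fingers":0},{"tx":0,"ty":-0.45,"tz":0,"rx":0,"ry":0,"rz":0,"fingers":0},{"tx":0.17,"ty":0,"tz":0.28,"rx":0,"ry":0,"rz":0,"fingers":0},{"tx":0,"ty":0,"tz":0,"rx":0,"ry":0,"rz":0,"fingers":0}])

```text
time: 32.9
ee_pos: [582.5, 73.7, -10.2]
ee_rot: [-2.032, 1.834, 0.529]
contact_force: [-0.5, 0.2, -0.7]
finger_gap: 54.1
```

Emit:
apply_moves(series=[{"tx":0,"ty":0,"tz":0,"rx":0,"ry":0,"rz":0,"fingers":0.8},{"tx":0,"ty":0,"tz":0,"rx":0,"ry":0,"rz":0,"fingers":0.8},{"tx":0,"ty":0,"tz":0,"rx":0,"ry":0,"rz":0,"fingers":0.8}])

```text
time: 33.2
ee_pos: [582.0, 73.6, -9.5]
ee_rot: [-2.031, 1.834, 0.53]
contact_force: [0.5, 0.2, 0.0]
finger_gap: 71.6
```

Emit:
apply_moves(series=[{"tx":-0.14,"ty":0,"tz":-0.01,"rx":0,"ry":-0.95,"rz":0,"fingers":0.8},{"tx":-0.14,"ty":0,"tz":-0.01,"rx":0,"ry":-0.95,"rz":0,"fingers":0.8},{"tx":-0.14,"ty":0,"tz":-0.01,"rx":0,"ry":-0.95,"rz":0,"fingers":0.8},{"tx":-0.14,"ty":0,"tz":-0.01,"rx":0,"ry":-0.95,"rz":0,"fingers":0.8},{"tx":0.13,"ty":0,"tz":0.1,"rx":0,"ry":0,"rz":0,"fingers":0.8}])

```text
time: 33.7
ee_pos: [580.6, 82.8, -5.0]
ee_rot: [-1.776, 1.609, 0.849]
contact_force: [0.1, -0.9, -0.7]
finger_gap: 73.7
```

```bash
python3 - <<'E'
from h import *
p,r=cur();print(p,robot.get_state()["finger_gap"],r.as_matrix().round(3),(p-43*r.as_matrix()[:,2]).round(1),robot.get_state()["joints"].round(2))
look("d5",(200,180,120,90),None,6.5)
E
```

```text
[580.64408719  82.75814132  -4.95187607] 73.65136942478888 [[ 0.065 -0.995 -0.069]
 [-0.619 -0.095  0.78 ]
 [-0.783 -0.008 -0.622]] [583.6  49.2  21.8] [-0.1   1.05  0.59  1.69 -1.27  1.52 -1.89]
```

Emit:
apply_moves(series=[{"tx":0,"ty":0,"tz":0,"rx":0,"ry":0,"rz":0,"fingers":0},{"tx":0,"ty":0,"tz":0,"rx":0,"ry":0,"rz":0,"fingers":0},{"tx":0,"ty":0,"tz":0,"rx":0,"ry":0,"rz":0,"fingers":0},{"tx":0,"ty":0,"tz":0,"rx":0,"ry":0,"rz":0,"fingers":0},{"tx":0,"ty":0,"tz":0,"rx":0,"ry":0,"rz":0,"fingers":0}])

```text
time: 34.3
ee_pos: [581.5, 87.0, -2.4]
ee_rot: [-1.781, 1.601, 0.849]
contact_force: [0.0, 2.6, 2.6]
finger_gap: 54.2
```

Emit:
apply_moves(series=[{"tx":-0.4,"ty":0,"tz":-0.3,"rx":0,"ry":0,"rz":0,"fingers":0},{"tx":-0.75,"ty":0,"tz":-0.6,"rx":0,"ry":0,"rz":0,"fingers":0},{"tx":-0.75,"ty":0,"tz":-0.6,"rx":0,"ry":0,"rz":0,"fingers":0},{"tx":-0.75,"ty":0,"tz":-0.6,"rx":0,"ry":0,"rz":0,"fingers":0},{"tx":-0.75,"ty":0,"tz":-0.6,"rx":0,"ry":0,"rz":0,"fingers":0}])

```text
time: 34.8
ee_pos: [579.8, 85.2, 128.7]
ee_rot: [-1.781, 1.605, 0.847]
contact_force: [-0.4, 0.3, -1.3]
finger_gap: 54.0
```

Emit:
apply_moves(series=[{"tx":0,"ty":0,"tz":0,"rx":0,"ry":0,"rz":-1,"fingers":0},{"tx":0,"ty":0,"tz":0,"rx":0,"ry":0,"rz":-1,"fingers":0},{"tx":0,"ty":0,"tz":0,"rx":0,"ry":0,"rz":-1,"fingers":0},{"tx":0,"ty":0,"tz":0,"rx":0,"ry":0,"rz":-1,"fingers":0},{"tx":0,"ty":0,"tz":0,"rx":0,"ry":0,"rz":-1,"fingers":0}])

```text
time: 35.3
ee_pos: [579.9, 85.1, 127.7]
ee_rot: [-2.053, 1.073, 0.603]
contact_force: [0.2, 0.3, -1.3]
finger_gap: 53.6
```

Emit:
apply_moves(series=[{"tx":0,"ty":0,"tz":0,"rx":0,"ry":0,"rz":-1,"fingers":0},{"tx":0,"ty":0,"tz":0,"rx":0,"ry":0,"rz":-1,"fingers":0},{"tx":0,"ty":0,"tz":0,"rx":0,"ry":0,"rz":-1,"fingers":0},{"tx":0,"ty":0,"tz":0,"rx":0,"ry":0,"rz":-1,"fingers":0},{"tx":0,"ty":0,"tz":0,"rx":0,"ry":0,"rz":-1,"fingers":0}])

```text
time: 35.8
ee_pos: [579.9, 85.1, 127.5]
ee_rot: [-2.206, 0.52, 0.345]
contact_force: [1.0, -0.1, -2.1]
finger_gap: 54.5
```

```bash
python3 - <<'E'
from h import *
p,r=cur();print(p,robot.get_state()["finger_gap"],robot.get_state()["joints"].round(2))
look("d6",(150,130,180,135),None,4.3)
E
```

```text
[579.8809041   85.06763635 127.52232964] 54.49446493582327 [-0.07  0.8   0.53  1.71 -1.11  1.53 -1.06]
```

Emit:
apply_moves(series=[{"tx":0,"ty":0,"tz":0,"rx":0,"ry":0,"rz":-1,"fingers":0},{"tx":0,"ty":0,"tz":0,"rx":0,"ry":0,"rz":-1,"fingers":0},{"tx":0,"ty":0,"tz":0,"rx":0,"ry":0,"rz":-1,"fingers":0},{"tx":0,"ty":0,"tz":0,"rx":0,"ry":0,"rz":-1,"fingers":0},{"tx":0,"ty":0,"tz":0,"rx":0,"ry":0,"rz":-1,"fingers":0}])

```text
time: 36.4
ee_pos: [579.9, 85.3, 127.3]
ee_rot: [-2.244, -0.038, 0.079]
contact_force: [0.4, 0.5, -1.6]
finger_gap: 54.3
```

Emit:
apply_moves(series=[{"tx":0,"ty":0,"tz":0,"rx":0,"ry":0,"rz":-1,"fingers":0},{"tx":0,"ty":0,"tz":0,"rx":0,"ry":0,"rz":-1,"fingers":0},{"tx":0,"ty":0,"tz":0,"rx":0,"ry":0,"rz":-1,"fingers":0},{"tx":0,"ty":0,"tz":0,"rx":0,"ry":0,"rz":-1,"fingers":0},{"tx":0,"ty":0,"tz":0,"rx":0,"ry":0,"rz":-1,"fingers":0}])

```text
time: 36.9
ee_pos: [579.8, 85.3, 127.2]
ee_rot: [-2.17, -0.594, -0.191]
contact_force: [0.2, -0.2, -0.4]
finger_gap: 54.0
```

Emit:
apply_moves(series=[{"tx":0,"ty":0,"tz":0,"rx":0,"ry":0,"rz":-1,"fingers":0},{"tx":0,"ty":0,"tz":0,"rx":0,"ry":0,"rz":-1,"fingers":0},{"tx":0,"ty":0,"tz":0,"rx":0,"ry":0,"rz":-1,"fingers":0},{"tx":0,"ty":0,"tz":0,"rx":0,"ry":0,"rz":-1,"fingers":0},{"tx":0,"ty":0,"tz":0,"rx":0,"ry":0,"rz":-1,"fingers":0}])

```text
time: 37.4
ee_pos: [579.8, 85.3, 127.2]
ee_rot: [-1.985, -1.129, -0.456]
contact_force: [0.5, -0.5, -1.9]
finger_gap: 53.9
```

Emit:
apply_moves(series=[{"tx":0,"ty":0,"tz":0,"rx":0,"ry":0,"rz":-1,"fingers":0},{"tx":0,"ty":0,"tz":0,"rx":0,"ry":0,"rz":-1,"fingers":0},{"tx":0,"ty":0,"tz":0,"rx":0,"ry":0,"rz":-1,"fingers":0},{"tx":0,"ty":0,"tz":0,"rx":0,"ry":0,"rz":-1,"fingers":0},{"tx":0,"ty":0,"tz":0,"rx":0,"ry":0,"rz":-1,"fingers":0}])

```text
time: 37.9
ee_pos: [579.8, 85.2, 127.1]
ee_rot: [-1.689, -1.628, -0.708]
contact_force: [-0.2, 0.2, -0.9]
finger_gap: 54.1
```

Emit:
apply_moves(series=[{"tx":0,"ty":0,"tz":0,"rx":0,"ry":0,"rz":-1,"fingers":0},{"tx":0,"ty":0,"tz":0,"rx":0,"ry":0,"rz":-0.4,"fingers":0},{"tx":0,"ty":0,"tz":0,"rx":0,"ry":0,"rz":0,"fingers":0}])

```text
time: 38.2
ee_pos: [579.9, 85.1, 127.2]
ee_rot: [-1.589, -1.756, -0.774]
contact_force: [-0.7, -0.1, -0.4]
finger_gap: 53.9
```

```bash
python3 - <<'E'
from h import *
p,r=cur();print(p,robot.get_state()["finger_gap"],robot.get_state()["joints"].round(2),(p-43*r.as_matrix()[:,2]).round(1));print(r.as_matrix().round(3))
look("d7",(150,130,180,135),None,4.3)
E
```

```text
[579.85203051  85.14958905 127.17857451] 53.85365042153541 [ 0.15  0.74  0.21  1.7  -0.95  1.38  0.97] [582.9  51.6 154. ]
[[-0.066  0.995 -0.07 ]
 [ 0.619  0.096  0.779]
 [ 0.782  0.008 -0.623]]
```

Emit:
apply_moves(series=[{"tx":0,"ty":0,"tz":0.75,"rx":0,"ry":0,"rz":0,"fingers":0},{"tx":0,"ty":0,"tz":0.75,"rx":0,"ry":0,"rz":0,"fingers":0},{"tx":-0.05,"ty":0,"tz":0.75,"rx":0,"ry":0,"rz":0,"fingers":0},{"tx":-0.1,"ty":0,"tz":0.8,"rx":0,"ry":0,"rz":0,"fingers":0},{"tx":0,"ty":0,"tz":0,"rx":0,"ry":0,"rz":0,"fingers":0}])

```text
time: 38.8
ee_pos: [571.1, 157.7, 65.1]
ee_rot: [-1.582, -1.755, -0.771]
contact_force: [0.3, 0.2, -0.9]
finger_gap: 54.1
```

```bash
python3 - <<'E'
from h import *
p,r=cur();print(p,(p-43*r.as_matrix()[:,2]).round(1))
look("d8",(180,150,140,105),None,5.5)
E
```

```text
[571.10463078 157.7049162   65.13212564] [574.4 124.1  91.8]
```

Emit:
apply_moves(series=[{"tx":-0.08,"ty":0,"tz":0.06,"rx":0,"ry":0,"rz":0,"fingers":0},{"tx":-0.5,"ty":0,"tz":-0.3,"rx":0,"ry":0,"rz":0,"fingers":0},{"tx":-0.5,"ty":0,"tz":-0.2,"rx":0,"ry":0,"rz":0,"fingers":0},{"tx":-0.5,"ty":0,"tz":-0.1,"rx":0,"ry":0,"rz":0,"fingers":0}], grip_force=8)

```text
time: 39.3
ee_pos: [580.4, 108.5, 40.9]
ee_rot: [-1.59, -1.759, -0.78]
contact_force: [0.7, -3.3, 6.0]
finger_gap: 53.7
```

Emit:
apply_moves(series=[{"tx":-0.5,"ty":0,"tz":-0.02,"rx":0,"ry":0,"rz":0,"fingers":0},{"tx":-0.53,"ty":0,"tz":0.08,"rx":0,"ry":0,"rz":0,"fingers":0},{"tx":-0.52,"ty":0,"tz":0.15,"rx":0,"ry":0,"rz":0,"fingers":0},{"tx":-0.2,"ty":0,"tz":0.1,"rx":0,"ry":0,"rz":0,"fingers":0},{"tx":0,"ty":0,"tz":0,"rx":0,"ry":0,"rz":0,"fingers":0}])

```text
time: 39.8
ee_pos: [580.6, 86.4, -8.7]
ee_rot: [-1.587, -1.756, -0.774]
contact_force: [0.7, 0.2, -0.2]
finger_gap: 53.9
```

```bash
python3 - <<'E'
from h import *
p,r=cur();print(p,(p-43*r.as_matrix()[:,2]).round(1))
look("d9",(180,150,140,105),None,5.5)
E
```

```text
[580.5536988   86.40323573  -8.7205499 ] [583.6  52.9  18. ]
```

Emit:
apply_moves(series=[{"tx":0,"ty":0,"tz":0,"rx":0,"ry":0,"rz":0,"fingers":1},{"tx":0,"ty":0,"tz":0,"rx":0,"ry":0,"rz":0,"fingers":1},{"tx":0,"ty":0,"tz":0,"rx":0,"ry":0,"rz":0,"fingers":1},{"tx":0,"ty":0,"tz":-0.4,"rx":0,"ry":0,"rz":0,"fingers":1},{"tx":0.3,"ty":0,"tz":-0.9,"rx":0,"ry":0,"rz":0,"fingers":1}])

```text
time: 40.4
ee_pos: [581.4, 63.6, 23.1]
ee_rot: [-1.583, -1.756, -0.772]
contact_force: [-0.0, -0.2, -0.6]
finger_gap: 88.8
```

Emit:
apply_moves(series=[{"tx":0.75,"ty":0,"tz":-0.6,"rx":0,"ry":0,"rz":0,"fingers":1},{"tx":0.75,"ty":0,"tz":-0.6,"rx":0,"ry":0,"rz":0,"fingers":1},{"tx":0.75,"ty":0,"tz":-0.6,"rx":0,"ry":0,"rz":0,"fingers":1},{"tx":0.75,"ty":0,"tz":-0.6,"rx":0,"ry":0,"rz":0,"fingers":1},{"tx":0.75,"ty":0,"tz":-0.6,"rx":0,"ry":0,"rz":0,"fingers":1}])

```text
time: 40.9
ee_pos: [581.9, 60.9, 169.9]
ee_rot: [-1.587, -1.759, -0.776]
contact_force: [0.4, 0.2, 0.7]
finger_gap: 91.8
```

Emit:
apply_moves(series=[{"tx":0,"ty":0,"tz":0,"rx":0,"ry":-1,"rz":0,"fingers":1},{"tx":0,"ty":0,"tz":0,"rx":0,"ry":-1,"rz":0,"fingers":1},{"tx":0,"ty":0,"tz":0,"rx":0,"ry":-1,"rz":0,"fingers":1},{"tx":0,"ty":0,"tz":0,"rx":0,"ry":-1,"rz":0,"fingers":1},{"tx":0,"ty":0,"tz":0,"rx":0,"ry":-1,"rz":0,"fingers":1}])

```text
time: 41.4
ee_pos: [582.5, 60.6, 169.6]
ee_rot: [-1.9, -2.098, -0.393]
contact_force: [-0.7, 0.3, 0.6]
finger_gap: 91.8
```

Emit:
apply_moves(series=[{"tx":0,"ty":0,"tz":0,"rx":0,"ry":-1,"rz":0,"fingers":1},{"tx":0,"ty":0,"tz":0,"rx":0,"ry":-1,"rz":0,"fingers":1},{"tx":0,"ty":0,"tz":0,"rx":0,"ry":-1,"rz":0,"fingers":1},{"tx":0,"ty":0,"tz":0,"rx":0,"ry":-1,"rz":0,"fingers":1}])

```text
time: 41.8
ee_pos: [582.5, 61.0, 169.8]
ee_rot: [2.104, 2.318, 0.01]
contact_force: [0.2, -0.6, -0.2]
finger_gap: 91.9
```

```bash
python3 - <<'E'
from h import *
p,r=cur();print(p,(p-43*r.as_matrix()[:,2]).round(1),r.as_matrix().round(3).tolist(),robot.get_state()["joints"].round(2))
s,t=look("e1",(150,150,180,135),(150,100,180,135),4.3)
E
```

```text
[582.50715641  61.04905374 169.78652376] [582.   61.2 212.8] [[-0.097, 0.995, 0.012], [0.995, 0.097, -0.003], [-0.004, 0.012, -1.0]] [-0.53  0.41  0.49  1.78 -0.22  0.99  0.13]
```

```bash
python3 - <<'E'
from h import *
s=robot.capture("scene")
f=lambda q:(150+q[0]/4.3,150+q[1]/4.3)
def rep(nm,qs):
    w=np.array([onz(s,*f(q),28)[:2] for q in qs]);print(nm,w.round().tolist(),"ctr",w.mean(0).round(1),"sides",[np.linalg.norm(w[i]-w[(i+1)%4]).round() for i in range(4)],"az",np.degrees(np.arctan2(*(w[2]+w[3]-w[0]-w[1])[::-1])).round(1))
rep("marked",[(374,386),(412,341),(523,405),(487,440)])
rep("P1",[(262,490),(309,445),(411,523),(364,560)])
rep("P3",[(222,272),(253,234),(362,270),(336,309)])
print("disc",onz(s,*f((447,388)),28))
hsv=s["img"]
E
```

```text
marked [[616.0, 40.0], [561.0, 33.0], [557.0, 145.0], [602.0, 145.0]] ctr [584.  91.] sides [np.float64(56.0), np.float64(113.0), np.float64(46.0), np.float64(106.0)] az 94.7
P1 [[749.0, 42.0], [694.0, 40.0], [700.0, 151.0], [748.0, 145.0]] ctr [722.7  94.5] sides [np.float64(55.0), np.float64(110.0), np.float64(48.0), np.float64(103.0)] az 88.4
P3 [[602.0, -143.0], [553.0, -154.0], [526.0, -52.0], [573.0, -39.0]] ctr [563.6 -97.3] sides [np.float64(51.0), np.float64(106.0), np.float64(49.0), np.float64(108.0)] az 105.3
disc [581.20472405  87.28550207  28.        ]
```

Emit:
apply_moves(series=[{"tx":0.45,"ty":0,"tz":0.95,"rx":0,"ry":0,"rz":0,"fingers":1},{"tx":0.45,"ty":0,"tz":0.95,"rx":0,"ry":0,"rz":0,"fingers":1},{"tx":0,"ty":0,"tz":0.95,"rx":0,"ry":0,"rz":0,"fingers":1},{"tx":0,"ty":0,"tz":0.95,"rx":0,"ry":0,"rz":0,"fingers":1},{"tx":0,"ty":0,"tz":0.95,"rx":0,"ry":0,"rz":0,"fingers":1}])

```text
time: 42.45
ee_pos: [580.9, 85.5, 24.7]
ee_rot: [2.111, 2.319, 0.011]
contact_force: [0.6, -0.2, 0.1]
finger_gap: 91.4
```

Emit:
apply_moves(series=[{"tx":0,"ty":0,"tz":0.8,"rx":0,"ry":0,"rz":0,"fingers":1},{"tx":0,"ty":0,"tz":0.6,"rx":0,"ry":0,"rz":0,"fingers":1},{"tx":0,"ty":0,"tz":0.15,"rx":0,"ry":0,"rz":0,"fingers":1},{"tx":0,"ty":0,"tz":0,"rx":0,"ry":0,"rz":0,"fingers":1}])

```text
time: 42.85
ee_pos: [580.9, 86.1, -21.4]
ee_rot: [2.11, 2.32, 0.009]
contact_force: [-0.4, -0.0, -1.0]
finger_gap: 91.8
```

```bash
python3 - <<'E'
from h import *
p,r=cur();print(p,robot.get_state()["contact_force"],robot.get_state()["joints"].round(2))
look("e2",(180,170,140,105),None,5.5)
E
```

```text
[580.87054605  86.08991608 -21.36383457] [-0.37802822 -0.00941071 -0.98189574] [-0.47  0.68  0.36  1.87 -0.37  0.65  0.21]
```

Grip and lift.

Emit:
apply_moves(series=[{"tx":0,"ty":0,"tz":0,"rx":0,"ry":0,"rz":0,"fingers":0},{"tx":0,"ty":0,"tz":0,"rx":0,"ry":0,"rz":0,"fingers":0},{"tx":0,"ty":0,"tz":0,"rx":0,"ry":0,"rz":0,"fingers":0},{"tx":0,"ty":0,"tz":0,"rx":0,"ry":0,"rz":0,"fingers":0},{"tx":0,"ty":0,"tz":0,"rx":0,"ry":0,"rz":0,"fingers":0}], grip_force=20)

```text
time: 43.45
ee_pos: [581.1, 89.0, -20.8]
ee_rot: [2.104, 2.323, 0.011]
contact_force: [-0.7, 0.6, 0.5]
finger_gap: 56.4
```

Emit:
apply_moves(series=[{"tx":0,"ty":0,"tz":0,"rx":0,"ry":0,"rz":0,"fingers":0},{"tx":0,"ty":0,"tz":0,"rx":0,"ry":0,"rz":0,"fingers":0},{"tx":0,"ty":0,"tz":-0.4,"rx":0,"ry":0,"rz":0,"fingers":0},{"tx":0,"ty":0,"tz":-0.9,"rx":0,"ry":0,"rz":0,"fingers":0},{"tx":0,"ty":0,"tz":-0.9,"rx":0,"ry":0,"rz":0,"fingers":0}])

```text
time: 43.95
ee_pos: [579.7, 88.3, 45.6]
ee_rot: [2.106, 2.323, 0.008]
contact_force: [1.0, 0.1, -0.1]
finger_gap: 53.9
```

Emit:
apply_moves(series=[{"tx":0,"ty":0,"tz":-0.9,"rx":0,"ry":0,"rz":0,"fingers":0},{"tx":0,"ty":0,"tz":-0.9,"rx":0,"ry":0,"rz":0,"fingers":0},{"tx":0,"ty":0,"tz":-0.9,"rx":0,"ry":0,"rz":0,"fingers":0}])

```text
time: 44.25
ee_pos: [579.3, 88.4, 127.6]
ee_rot: [2.105, 2.322, 0.01]
contact_force: [0.5, 0.1, -1.4]
finger_gap: 53.7
```

```bash
python3 - <<'E'
from h import *
p,r=cur();print(p,robot.get_state()["finger_gap"],r.as_matrix().round(3).tolist())
t=robot.capture("top");s=robot.capture("scene")
# tray centre from both views, rim corners z=36
P=np.array([onz(t,a/1.5,b/1.5,36) for a,b in((590,240),(663,252),(653,341),(574,329))]);print("tray top view",P.mean(0))
P=np.array([onz(s,a/1.5,b/1.5,36) for a,b in((196,253),(236,227),(279,257),(235,284))]);print("tray scene approx",P.round(),P.mean(0))
tot((526,-463,120),mkR(76,0,1))
look("e3",(110,130,180,135),None,4.3)
E
```

```text
[579.34951387  88.43000728 127.64659368] 53.72672711879207 [[-0.098, 0.995, 0.01], [0.995, 0.098, 0.0], [-0.001, 0.01, -1.0]]
tray top view [ 526.59095302 -463.86189781   36.        ]
tray scene approx [[ 609. -535.   36.]
 [ 466. -535.   36.]
 [ 480. -349.   36.]
 [ 625. -361.   36.]] [ 545.20399147 -445.0388414    36.        ]
shift (units, tool now) [-18.12  -3.68   0.28] |mm 554.8  turn units [ 0.17 -0.03  3.42]
shift in FINAL tool axes [-18.3    2.62   0.35]
```

```bash
python3 - <<'E'
from h import *
s,t=look("e4",None,(360,140,110,110),6)
P=np.array([onz(s,110+a/4.3,130+b/4.3,36) for a,b in((88,160),(247,85),(330,165),(165,240))]);print(P.round(),P.mean(0))
E
```

```text
[[ 604. -543.   36.]
 [ 432. -510.   36.]
 [ 466. -359.   36.]
 [ 632. -401.   36.]] [ 533.4360045  -453.32056979   36.        ]
```

```bash
python3 - <<'E'
from h import *
t=robot.capture("top")
f=lambda a,b:(360+a/6,140+b/6)
P=np.array([onz(t,*f(*q),4) for q in((200,140),(460,195),(425,515),(155,465))]);print(P.round(),P.mean(0))
P2=np.array([onz(t,*f(*q),36) for q in((198,112),(497,178),(450,537),(128,472))]);print(P2.round(),P2.mean(0))
tot((528,-461,127),mkR(79,0,1))
E
```

```text
[[ 624. -423.    4.]
 [ 595. -551.    4.]
 [ 437. -520.    4.]
 [ 462. -390.    4.]] [ 529.25663939 -470.98579604    4.        ]
[[ 629. -412.   36.]
 [ 596. -555.   36.]
 [ 422. -517.   36.]
 [ 454. -367.   36.]] [ 525.29590331 -462.89533385   36.        ]
shift (units, tool now) [-18.06  -3.47  -0.08] |mm 551.9  turn units [0.07 0.   2.9 ]
shift in FINAL tool axes [-18.3    1.85  -0.08]
```

Emit:
apply_moves(series=[{"tx":0,"ty":0,"tz":0,"rx":0,"ry":0,"rz":0.8,"fingers":0},{"tx":0,"ty":0,"tz":0,"rx":0,"ry":0,"rz":0.8,"fingers":0},{"tx":0,"ty":0,"tz":0,"rx":0,"ry":0,"rz":0.8,"fingers":0},{"tx":0,"ty":0,"tz":0,"rx":0,"ry":0,"rz":0.8,"fingers":0},{"tx":-0.5,"ty":0,"tz":0,"rx":0,"ry":0,"rz":0,"fingers":0}])

```text
time: 45.1
ee_pos: [575.6, 76.1, 124.4]
ee_rot: [2.447, 1.963, 0.009]
contact_force: [-0.0, -0.2, -0.9]
finger_gap: 54.0
```

Emit:
apply_moves(series=[{"tx":-0.95,"ty":0.12,"tz":0,"rx":0,"ry":0,"rz":0,"fingers":0},{"tx":-0.95,"ty":0.12,"tz":0,"rx":0,"ry":0,"rz":0,"fingers":0},{"tx":-0.95,"ty":0.12,"tz":0,"rx":0,"ry":0,"rz":0,"fingers":0},{"tx":-0.95,"ty":0.12,"tz":0,"rx":0,"ry":0,"rz":0,"fingers":0},{"tx":-0.95,"ty":0.12,"tz":0,"rx":0,"ry":0,"rz":0,"fingers":0}])

```text
time: 45.6
ee_pos: [561.1, -71.5, 125.0]
ee_rot: [2.448, 1.961, 0.009]
contact_force: [0.3, -0.5, -0.9]
finger_gap: 53.9
```

Emit:
apply_moves(series=[{"tx":-0.95,"ty":0.12,"tz":0,"rx":0,"ry":0,"rz":0,"fingers":0},{"tx":-0.95,"ty":0.12,"tz":0,"rx":0,"ry":0,"rz":0,"fingers":0},{"tx":-0.95,"ty":0.12,"tz":0,"rx":0,"ry":0,"rz":0,"fingers":0},{"tx":-0.95,"ty":0.12,"tz":0,"rx":0,"ry":0,"rz":0,"fingers":0},{"tx":-0.95,"ty":0.12,"tz":0,"rx":0,"ry":0,"rz":0,"fingers":0}])

```text
time: 46.1
ee_pos: [547.0, -214.1, 124.8]
ee_rot: [2.449, 1.961, 0.01]
contact_force: [0.2, 0.1, -0.8]
finger_gap: 53.8
```

Emit:
apply_moves(series=[{"tx":-0.95,"ty":0.12,"tz":0,"rx":0,"ry":0,"rz":0,"fingers":0},{"tx":-0.95,"ty":0.12,"tz":0,"rx":0,"ry":0,"rz":0,"fingers":0},{"tx":-0.95,"ty":0.12,"tz":0,"rx":0,"ry":0,"rz":0,"fingers":0},{"tx":-0.95,"ty":0.12,"tz":0,"rx":0,"ry":0,"rz":0,"fingers":0},{"tx":-0.95,"ty":0.12,"tz":0,"rx":0,"ry":0,"rz":0,"fingers":0}])

```text
time: 46.6
ee_pos: [533.0, -356.8, 124.4]
ee_rot: [2.449, 1.961, 0.01]
contact_force: [0.5, 0.8, -1.2]
finger_gap: 53.7
```

```bash
python3 - <<'E'
from h import *
p,r=cur();print(p,robot.get_state()["finger_gap"],r.as_matrix().round(3).tolist(),robot.get_state()["joints"].round(2))
tot((528,-464,-10),mkR(77,0,1))
look("e5",(60,90,180,135),(330,120,180,135),4.3)
E
```

```text
[ 532.96030039 -356.79237766  124.44612872] 53.66265826649331 [[0.219, 0.976, 0.007], [0.976, -0.219, 0.001], [0.002, 0.007, -1.0]] [ 0.14  0.58  0.58  1.67 -0.38  0.99  0.63]
shift (units, tool now) [-3.53  0.59  4.48] |mm 172.0  turn units [ 0.07 -0.02  0.07]
shift in FINAL tool axes [-3.52  0.64  4.48]
```

Emit:
apply_moves(series=[{"tx":-0.88,"ty":0.15,"tz":0,"rx":0,"ry":0,"rz":0,"fingers":0},{"tx":-0.88,"ty":0.15,"tz":0,"rx":0,"ry":0,"rz":0,"fingers":0},{"tx":-0.88,"ty":0.15,"tz":0,"rx":0,"ry":0,"rz":0,"fingers":0},{"tx":-0.88,"ty":0.15,"tz":0,"rx":0,"ry":0,"rz":0,"fingers":0},{"tx":0,"ty":0,"tz":0.8,"rx":0,"ry":0,"rz":0,"fingers":0}])

```text
time: 47.2
ee_pos: [527.7, -469.6, 104.2]
ee_rot: [2.446, 1.949, 0.008]
contact_force: [-0.4, -0.3, -1.9]
finger_gap: 53.5
```

Emit:
apply_moves(series=[{"tx":0,"ty":0,"tz":0.9,"rx":0,"ry":0,"rz":0,"fingers":0},{"tx":0,"ty":0,"tz":0.9,"rx":0,"ry":0,"rz":0,"fingers":0},{"tx":0,"ty":0,"tz":0.4,"rx":0,"ry":0,"rz":0,"fingers":0},{"tx":0,"ty":0,"tz":0,"rx":0,"ry":0,"rz":0,"fingers":0}])

```text
time: 47.6
ee_pos: [528.1, -460.3, 32.5]
ee_rot: [2.452, 1.963, 0.01]
contact_force: [-0.4, -0.2, -1.1]
finger_gap: 53.5
```

```bash
python3 - <<'E'
from h import *
p,r=cur();print(p)
tot((528,-464,-17),mkR(77,0,1))
look("e6",(100,110,130,97),None,6)
E
```

```text
[ 528.0981623  -460.26925342   32.51843503]
shift (units, tool now) [-0.13  0.02  1.65] |mm 49.7  turn units [ 0.04 -0.05  0.06]
shift in FINAL tool axes [-0.12  0.02  1.65]
```

Emit:
apply_moves(series=[{"tx":-0.12,"ty":0,"tz":0.6,"rx":0,"ry":0,"rz":0,"fingers":0},{"tx":0,"ty":0,"tz":0.6,"rx":0,"ry":0,"rz":0,"fingers":0},{"tx":0,"ty":0,"tz":0.3,"rx":0,"ry":0,"rz":0,"fingers":0},{"tx":0,"ty":0,"tz":0.1,"rx":0,"ry":0,"rz":0,"fingers":0},{"tx":0,"ty":0,"tz":0,"rx":0,"ry":0,"rz":0,"fingers":0}])

```text
time: 48.2
ee_pos: [529.4, -464.9, -13.7]
ee_rot: [2.45, 1.96, 0.011]
contact_force: [-0.8, -0.1, -0.4]
finger_gap: 54.0
```

```bash
python3 - <<'E'
from h import *
p,r=cur();print(p,robot.get_state()["contact_force"])
look("e7",(100,110,130,97),None,6)
E
```

```text
[ 529.37538784 -464.85323619  -13.72472495] [-0.81012791 -0.087463   -0.35552826]
```

Emit:
apply_moves(series=[{"tx":0,"ty":0,"tz":0.08,"rx":0,"ry":0,"rz":0,"fingers":0},{"tx":0,"ty":0,"tz":0,"rx":0,"ry":0,"rz":0,"fingers":0.9},{"tx":0,"ty":0,"tz":0,"rx":0,"ry":0,"rz":0,"fingers":0.9},{"tx":0,"ty":0,"tz":0,"rx":0,"ry":0,"rz":0,"fingers":0.9},{"tx":0,"ty":0,"tz":0,"rx":0,"ry":0,"rz":0,"fingers":0.9}])

```text
time: 48.8
ee_pos: [530.2, -465.5, -14.7]
ee_rot: [2.449, 1.958, 0.012]
contact_force: [-0.8, -0.0, 0.5]
finger_gap: 80.1
```

Emit:
apply_moves(series=[{"tx":0,"ty":0,"tz":-0.5,"rx":0,"ry":0,"rz":0,"fingers":0.9},{"tx":0,"ty":0,"tz":-1,"rx":0,"ry":0,"rz":0,"fingers":1},{"tx":0,"ty":0,"tz":-1,"rx":0,"ry":0,"rz":0,"fingers":1},{"tx":0,"ty":0,"tz":-1,"rx":0,"ry":0,"rz":0,"fingers":1},{"tx":0,"ty":0,"tz":-1,"rx":0,"ry":0,"rz":0,"fingers":1}])

```text
time: 49.3
ee_pos: [528.7, -465.6, 122.6]
ee_rot: [2.448, 1.957, 0.012]
contact_force: [0.7, 0.2, -0.6]
finger_gap: 91.4
```

Emit:
apply_moves(series=[{"tx":0.8,"ty":0,"tz":-0.5,"rx":0,"ry":0,"rz":0,"fingers":1},{"tx":0.95,"ty":0,"tz":0,"rx":0,"ry":0,"rz":0,"fingers":1},{"tx":0.95,"ty":0,"tz":0,"rx":0,"ry":0,"rz":0,"fingers":1},{"tx":0.95,"ty":0,"tz":0,"rx":0,"ry":0,"rz":0,"fingers":1},{"tx":0.95,"ty":0,"tz":0,"rx":0,"ry":0,"rz":0,"fingers":1}])

```text
time: 49.8
ee_pos: [559.2, -329.9, 136.7]
ee_rot: [2.448, 1.957, 0.013]
contact_force: [0.0, -0.3, -0.1]
finger_gap: 91.9
```

```bash
python3 - <<'E'
from h import *
p,r=cur();print(p,robot.get_state()["joints"].round(2))
look("e8",(100,110,220,165),(150,100,180,135),3.5)
E
```

```text
[ 559.22496543 -329.86441042  136.72723114] [ 0.08  0.58  0.59  1.65 -0.37  1.02  0.56]
```

```bash
python3 - <<'E'
from h import *
t=robot.capture("top")
f=lambda a,b:(150+a/3.5,100+b/3.5)
P=np.array([onz(t,*f(*q),28) for q in((187,70),(317,73),(314,137),(182,133))]);print(P.round(),P.mean(0))
hsv=cv2.cvtColor(t["img"],cv2.COLOR_RGB2HSV)
roi=np.zeros(hsv.shape[:2],bool);roi[112:145,195:245]=1
m=(hsv[...,0]<20)&(hsv[...,1]>70)&(hsv[...,2]>80)&roi
n,l,st,ce=cv2.connectedComponentsWithStats(m.astype(np.uint8))
for i in range(1,n): print(st[i],onz(t,*ce[i],28).round())
Rt=mkR(88.5,0,1);tot((723,97,100),Rt)
E
```

```text
[[749. 138.  28.]
 [747.  30.  28.]
 [691.  32.  28.]
 [694. 142.  28.]] [720.24730938  85.43980523  28.        ]
[230 112  15   9  27] [760.  42.  28.]
[202 125   6   8  44] [723. 135.  28.]
shift (units, tool now) [14.99  2.22  1.29] |mm 456.2  turn units [ 0.11 -0.03 -1.91]
shift in FINAL tool axes [14.3   5.04  1.21]
```

Emit:
apply_moves(series=[{"tx":0.95,"ty":0.14,"tz":0,"rx":0,"ry":0,"rz":-0.2,"fingers":1},{"tx":0.95,"ty":0.14,"tz":0,"rx":0,"ry":0,"rz":-0.2,"fingers":1},{"tx":0.95,"ty":0.14,"tz":0,"rx":0,"ry":0,"rz":-0.2,"fingers":1},{"tx":0.95,"ty":0.14,"tz":0,"rx":0,"ry":0,"rz":-0.2,"fingers":1},{"tx":0.95,"ty":0.14,"tz":0,"rx":0,"ry":0,"rz":-0.2,"fingers":1}])

```text
time: 50.45
ee_pos: [605.4, -195.4, 136.8]
ee_rot: [2.348, 2.075, 0.011]
contact_force: [-0.7, 0.4, -0.3]
finger_gap: 91.6
```

Emit:
apply_moves(series=[{"tx":0.95,"ty":0.3,"tz":0,"rx":0,"ry":0,"rz":-0.2,"fingers":1},{"tx":0.95,"ty":0.3,"tz":0,"rx":0,"ry":0,"rz":-0.2,"fingers":1},{"tx":0.95,"ty":0.3,"tz":0,"rx":0,"ry":0,"rz":-0.2,"fingers":1},{"tx":0.95,"ty":0.3,"tz":0,"rx":0,"ry":0,"rz":-0.2,"fingers":1},{"tx":0.95,"ty":0.3,"tz":0,"rx":0,"ry":0,"rz":-0.1,"fingers":1}])

```text
time: 50.95
ee_pos: [662.4, -57.2, 137.4]
ee_rot: [2.252, 2.179, 0.011]
contact_force: [1.5, -0.9, 0.2]
finger_gap: 91.7
```

```bash
python3 - <<'E'
from h import *
print(cur()[0]);Rt=mkR(88.5,0,1);tot((721,91,60),Rt)
E
```

```text
[662.42927635 -57.20244993 137.43747292]
shift (units, tool now) [5.   1.76 2.6 ] |mm 177.2  turn units [ 0.11  0.01 -0.07]
shift in FINAL tool axes [4.99 1.82 2.58]
```

Emit:
apply_moves(series=[{"tx":0.95,"ty":0.35,"tz":0,"rx":0,"ry":0,"rz":0,"fingers":1},{"tx":0.95,"ty":0.35,"tz":0,"rx":0,"ry":0,"rz":0,"fingers":1},{"tx":0.95,"ty":0.35,"tz":0,"rx":0,"ry":0,"rz":0,"fingers":1},{"tx":0.95,"ty":0.35,"tz":0,"rx":0,"ry":0,"rz":0,"fingers":1},{"tx":0.95,"ty":0.35,"tz":0,"rx":0,"ry":0,"rz":0,"fingers":1}])

```text
time: 51.45
ee_pos: [719.8, 83.6, 138.0]
ee_rot: [2.253, 2.178, 0.011]
contact_force: [-0.1, -0.9, -0.1]
finger_gap: 92.2
```

Emit:
apply_moves(series=[{"tx":0.25,"ty":0.05,"tz":0.3,"rx":0.1,"ry":0,"rz":0,"fingers":1},{"tx":0,"ty":0,"tz":0.9,"rx":0,"ry":0,"rz":0,"fingers":1},{"tx":0,"ty":0,"tz":0.9,"rx":0,"ry":0,"rz":0,"fingers":1},{"tx":0,"ty":0,"tz":0.5,"rx":0,"ry":0,"rz":0,"fingers":1},{"tx":0,"ty":0,"tz":0,"rx":0,"ry":0,"rz":0,"fingers":1}])

```text
time: 51.95
ee_pos: [718.1, 89.9, 56.0]
ee_rot: [-2.256, -2.182, 0.008]
contact_force: [-0.0, -0.1, 1.0]
finger_gap: 91.5
```

```bash
python3 - <<'E'
from h import *
print(cur()[0],robot.get_state()["joints"].round(2));Rt=mkR(88.5,0,1);tot((721,91,-21),Rt)
look("f1",(170,190,130,97),(170,90,130,97),6)
E
```

```text
[718.14844555  89.85329228  55.97927944] [-0.45  0.79  0.45  1.46 -0.38  0.99  0.07]
shift (units, tool now) [0.05 0.11 2.57] |mm 77.0  turn units [-0.06  0.01 -0.08]
shift in FINAL tool axes [0.04 0.09 2.57]
```

Emit:
apply_moves(series=[{"tx":0,"ty":0,"tz":0.9,"rx":0,"ry":0,"rz":0,"fingers":1},{"tx":0,"ty":0,"tz":0.9,"rx":0,"ry":0,"rz":0,"fingers":1},{"tx":0,"ty":0,"tz":0.5,"rx":0,"ry":0,"rz":0,"fingers":1},{"tx":0,"ty":0,"tz":0.25,"rx":0,"ry":0,"rz":0,"fingers":1},{"tx":0,"ty":0,"tz":0,"rx":0,"ry":0,"rz":0,"fingers":1}])

```text
time: 52.55
ee_pos: [720.4, 91.9, -17.7]
ee_rot: [-2.256, -2.185, 0.001]
contact_force: [0.5, 0.3, 0.1]
finger_gap: 91.8
```

Emit:
apply_moves(series=[{"tx":0,"ty":0,"tz":0,"rx":0,"ry":0,"rz":0,"fingers":0},{"tx":0,"ty":0,"tz":0,"rx":0,"ry":0,"rz":0,"fingers":0},{"tx":0,"ty":0,"tz":0,"rx":0,"ry":0,"rz":0,"fingers":0},{"tx":0,"ty":0,"tz":0,"rx":0,"ry":0,"rz":0,"fingers":0},{"tx":0,"ty":0,"tz":0,"rx":0,"ry":0,"rz":0,"fingers":0}])

```text
time: 53.05
ee_pos: [720.7, 92.3, -17.1]
ee_rot: [-2.256, -2.186, -0.001]
contact_force: [0.3, 0.1, -0.6]
finger_gap: 56.5
```

Emit:
apply_moves(series=[{"tx":0,"ty":0,"tz":0,"rx":0,"ry":0,"rz":0,"fingers":0},{"tx":0,"ty":0,"tz":0,"rx":0,"ry":0,"rz":0,"fingers":0},{"tx":0,"ty":0,"tz":-0.3,"rx":0,"ry":0,"rz":0,"fingers":0},{"tx":0,"ty":0,"tz":-0.8,"rx":0,"ry":0,"rz":0,"fingers":0},{"tx":0,"ty":0,"tz":-0.8,"rx":0,"ry":0,"rz":0,"fingers":0}])

```text
time: 53.55
ee_pos: [719.5, 92.0, 39.4]
ee_rot: [-2.255, -2.185, 0.003]
contact_force: [0.6, -0.4, -0.3]
finger_gap: 54.0
```

```bash
python3 - <<'E'
from h import *
print(cur()[0],robot.get_state()["finger_gap"]);Rt=mkR(95,0,1);tot((603,102,40),Rt)
look("f2",(170,180,130,97),None,6)
E
```

```text
[719.49477052  91.95442841  39.38131823] 53.97245861233751
shift (units, tool now) [ 0.21 -3.89 -0.01] |mm 116.9  turn units [-0.03 -0.   -1.19]
shift in FINAL tool axes [ 0.67 -3.84 -0.02]
```

Emit:
apply_moves(series=[{"tx":0.05,"ty":-0.95,"tz":0,"rx":0,"ry":0,"rz":0,"fingers":0},{"tx":0.05,"ty":-0.95,"tz":0,"rx":0,"ry":0,"rz":0,"fingers":0},{"tx":0.05,"ty":-0.95,"tz":0,"rx":0,"ry":0,"rz":0,"fingers":0},{"tx":0.05,"ty":-0.95,"tz":0,"rx":0,"ry":0,"rz":0,"fingers":0},{"tx":0,"ty":0,"tz":0.9,"rx":0,"ry":0,"rz":0,"fingers":0}])

```text
time: 54.15
ee_pos: [604.9, 103.1, 14.4]
ee_rot: [-2.254, -2.186, -0.004]
contact_force: [1.7, -0.4, -1.1]
finger_gap: 54.1
```

Emit:
apply_moves(series=[{"tx":0,"ty":0,"tz":0.7,"rx":0,"ry":0,"rz":0,"fingers":0},{"tx":0,"ty":0,"tz":0.2,"rx":0,"ry":0,"rz":0,"fingers":0},{"tx":0,"ty":0,"tz":0,"rx":0,"ry":0,"rz":0,"fingers":0}])

```text
time: 54.45
ee_pos: [605.6, 101.5, -15.6]
ee_rot: [-2.255, -2.184, 0.003]
contact_force: [0.1, 0.7, -1.3]
finger_gap: 53.8
```

```bash
python3 - <<'E'
from h import *
print(cur()[0],robot.get_state()["finger_gap"],robot.get_state()["contact_force"])
look("f3",(180,180,130,97),None,6)
E
```

```text
[605.57963847 101.48339535 -15.58293017] 53.75937402790374 [ 0.06744559  0.65859652 -1.30151854]
```

Emit:
apply_moves(series=[{"tx":0,"ty":0,"tz":0.05,"rx":0,"ry":0,"rz":0,"fingers":1},{"tx":0,"ty":0,"tz":0,"rx":0,"ry":0,"rz":0,"fingers":1},{"tx":0,"ty":0,"tz":0,"rx":0,"ry":0,"rz":0,"fingers":1},{"tx":0,"ty":0,"tz":0,"rx":0,"ry":0,"rz":0,"fingers":1},{"tx":0,"ty":0,"tz":-0.5,"rx":0,"ry":0,"rz":0,"fingers":1}])

```text
time: 55.05
ee_pos: [604.9, 101.5, -2.1]
ee_rot: [-2.254, -2.184, 0.005]
contact_force: [-0.4, -0.5, 0.0]
finger_gap: 89.0
```

Emit:
apply_moves(series=[{"tx":0,"ty":0,"tz":-1,"rx":0,"ry":0,"rz":0,"fingers":1},{"tx":0,"ty":0,"tz":-1,"rx":0,"ry":0,"rz":0,"fingers":1},{"tx":0,"ty":0,"tz":-1,"rx":0,"ry":0,"rz":0,"fingers":1},{"tx":0,"ty":0,"tz":-1,"rx":0,"ry":0,"rz":0,"fingers":1},{"tx":0,"ty":0,"tz":0,"rx":0,"ry":1,"rz":0,"fingers":1}])

```text
time: 55.55
ee_pos: [610.0, 109.2, 124.7]
ee_rot: [-2.194, -2.148, -0.125]
contact_force: [0.5, 0.8, -0.5]
finger_gap: 91.8
```

Emit:
apply_moves(series=[{"tx":0,"ty":0,"tz":0,"rx":0,"ry":1,"rz":0,"fingers":1},{"tx":0,"ty":0,"tz":0,"rx":0,"ry":1,"rz":0,"fingers":1},{"tx":0,"ty":0,"tz":0,"rx":0,"ry":1,"rz":0,"fingers":1},{"tx":0,"ty":0,"tz":0,"rx":0,"ry":1,"rz":0,"fingers":1},{"tx":0,"ty":0,"tz":0,"rx":0,"ry":1,"rz":0,"fingers":1}])

```text
time: 56.05
ee_pos: [607.8, 101.0, 121.2]
ee_rot: [-1.91, -1.852, -0.599]
contact_force: [0.1, -0.2, -0.6]
finger_gap: 91.6
```

Emit:
apply_moves(series=[{"tx":0,"ty":0,"tz":0,"rx":0,"ry":1,"rz":0,"fingers":1},{"tx":0,"ty":0,"tz":0,"rx":0,"ry":1,"rz":0,"fingers":1},{"tx":0,"ty":0,"tz":0,"rx":0,"ry":1,"rz":0,"fingers":1},{"tx":0,"ty":0,"tz":0,"rx":0,"ry":0,"rz":0,"fingers":1}])

```text
time: 56.45
ee_pos: [605.8, 97.2, 116.4]
ee_rot: [-1.721, -1.654, -0.826]
contact_force: [-0.3, -0.8, -0.7]
finger_gap: 91.6
```

```bash
python3 - <<'E'
from h import *
p,r=cur();print(p,robot.get_state()["joints"].round(2))
s,t=look("f4",(180,160,140,105),(170,100,130,97),5.7)
E
```

```text
[605.81682553  97.17412078 116.38803876] [ 0.18  0.73  0.16  1.74 -1.02  1.27  0.91]
```

```bash
python3 - <<'E'
from h import *
s=robot.capture("scene");t=robot.capture("top")
f=lambda a,b:(180+a/5.7,160+b/5.7)
w=np.array([onz(s,*f(*q),28)[:2] for q in((316,474),(372,425),(507,520),(453,565))]);print(w.round(),w.mean(0))
tb=onz(t,170+179/5.7,100+380/5.7,28);print("tab",tb)
c=np.array([605,95.]);Rt=mkR(88.5,52,1);u=np.array([.026,1])
G=np.r_[c-37*u,50];tot(tcp(G,Rt),Rt)
G2=np.r_[c-37*u,21];tot(tcp(G2,Rt),Rt,(tcp(G,Rt),Rt))
E
```

```text
[[631.  46.]
 [580.  47.]
 [587. 157.]
 [633. 153.]] [607.72382138 101.07424204]
tab [608.26228186 142.02286516  28.        ]
shift (units, tool now) [-2.76 -0.07  1.72] |mm 97.6  turn units [ 0.04  0.08 -0.01]
shift in FINAL tool axes [-2.78 -0.07  1.7 ]
shift (units, tool now) [-0.76  0.    0.6 ] |mm 29.0  turn units [0. 0. 0.]
shift in FINAL tool axes [-0.76  0.    0.6 ]
```

Emit:
apply_moves(series=[{"tx":-0.7,"ty":0,"tz":0.45,"rx":0,"ry":0.1,"rz":0,"fingers":1},{"tx":-0.7,"ty":0,"tz":0.45,"rx":0,"ry":0,"rz":0,"fingers":1},{"tx":-0.7,"ty":0,"tz":0.45,"rx":0,"ry":0,"rz":0,"fingers":1},{"tx":-0.6,"ty":0,"tz":0.45,"rx":0,"ry":0,"rz":0,"fingers":1},{"tx":-0.4,"ty":0,"tz":0.3,"rx":0,"ry":0,"rz":0,"fingers":1}])

```text
time: 57.15
ee_pos: [606.6, 96.0, 6.9]
ee_rot: [-1.705, -1.657, -0.834]
contact_force: [-0.8, 0.4, 0.6]
finger_gap: 91.8
```

Emit:
apply_moves(series=[{"tx":-0.35,"ty":0,"tz":0.27,"rx":0,"ry":0,"rz":0,"fingers":1},{"tx":0,"ty":0,"tz":0,"rx":0,"ry":0,"rz":0,"fingers":1}])

```text
time: 57.35
ee_pos: [605.8, 95.2, -7.2]
ee_rot: [-1.706, -1.654, -0.833]
contact_force: [0.6, 0.2, -0.0]
finger_gap: 91.6
```

```bash
python3 - <<'E'
from h import *
p,r=cur();print(p,(p-43*r.as_matrix()[:,2]).round(1),robot.get_state()["contact_force"].round(1))
tot(tcp((605,59.5,21.5),mkR(88.5,52,1)),mkR(88.5,52,1))
look("f5",(180,170,140,105),None,5.7)
E
```

```text
[605.79471118  95.16715314  -7.1771918 ] [604.8  61.2  19.2] [ 0.6  0.2 -0. ]
shift (units, tool now) [ 0.02  0.   -0.09] |mm 2.8  turn units [ 0.02 -0.03 -0.04]
shift in FINAL tool axes [ 0.02  0.   -0.09]
```

Emit:
apply_moves(series=[{"tx":0,"ty":0,"tz":0,"rx":0,"ry":0,"rz":0,"fingers":0},{"tx":0,"ty":0,"tz":0,"rx":0,"ry":0,"rz":0,"fingers":0},{"tx":0,"ty":0,"tz":0,"rx":0,"ry":0,"rz":0,"fingers":0},{"tx":0,"ty":0,"tz":0,"rx":0,"ry":0,"rz":0,"fingers":0},{"tx":0,"ty":0,"tz":0,"rx":0,"ry":0,"rz":0,"fingers":0}], grip_force=20)

```text
time: 57.95
ee_pos: [606.6, 94.0, -6.1]
ee_rot: [-1.707, -1.654, -0.836]
contact_force: [1.2, -0.4, -0.2]
finger_gap: 56.5
```

Emit:
apply_moves(series=[{"tx":0,"ty":0,"tz":0,"rx":0,"ry":0,"rz":0,"fingers":0},{"tx":0,"ty":0,"tz":0,"rx":0,"ry":0,"rz":0,"fingers":0},{"tx":0,"ty":0,"tz":0,"rx":0,"ry":0,"rz":0,"fingers":0}])

```text
time: 58.25
ee_pos: [606.5, 94.1, -6.2]
ee_rot: [-1.707, -1.654, -0.836]
contact_force: [-0.3, -0.5, 1.5]
finger_gap: 54.2
```

Emit:
apply_moves(series=[{"tx":0.4,"ty":0,"tz":-0.3,"rx":0,"ry":0,"rz":0,"fingers":0},{"tx":0.75,"ty":0,"tz":-0.6,"rx":0,"ry":0,"rz":0,"fingers":0},{"tx":0.75,"ty":0,"tz":-0.6,"rx":0,"ry":0,"rz":0,"fingers":0},{"tx":0.75,"ty":0,"tz":-0.6,"rx":0,"ry":0,"rz":0,"fingers":0},{"tx":0.75,"ty":0,"tz":-0.6,"rx":0,"ry":0,"rz":0,"fingers":0}])

```text
time: 58.75
ee_pos: [606.2, 92.7, 125.7]
ee_rot: [-1.708, -1.654, -0.835]
contact_force: [0.1, 1.0, -1.4]
finger_gap: 54.3
```

```bash
python3 -c "
from h import *
look('p1lift',(150,60,260,240),None,3)"; python3 -c "
from plant import robot
s=robot.get_state();print(s['ee_pos'],s['joints'],s['contact_force'],s['finger_gap'])"
```

```text
[608.88368567  92.25651121 128.9170069 ] [ 0.18812739  0.71962764  0.16095965  1.73028251 -1.02054751  1.29786463
  0.91044856] [ 0.39991026 -0.1013757  -0.32937782] 54.13299306841515
```

View pics/p1lifts.png

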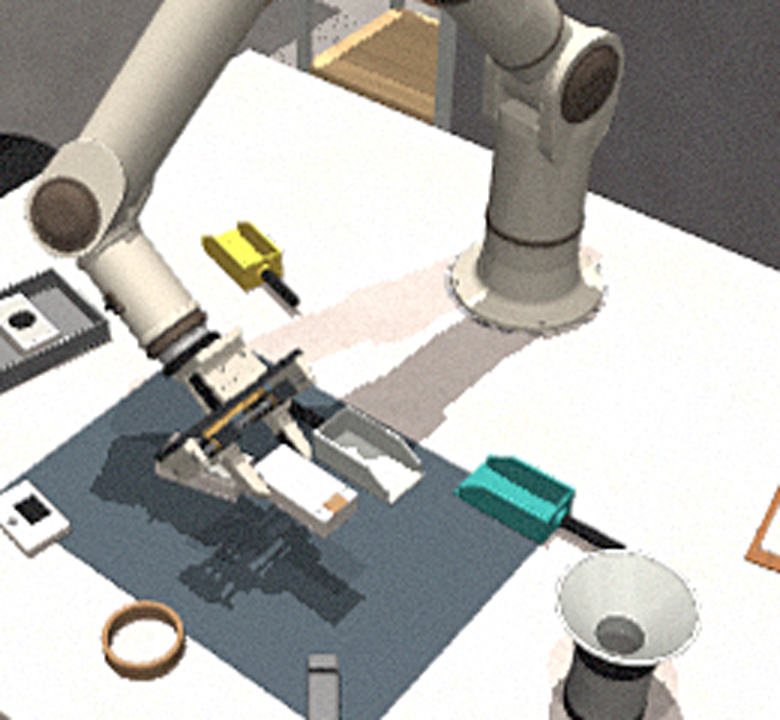

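The carton is held level at crop (305,490), with its tab toward +y. Next is the spin.

Emit:
apply_moves(series=[{"tx":0,"ty":0,"tz":0,"rx":0,"ry":0,"rz":1,"fingers":0},{"tx":0,"ty":0,"tz":0,"rx":0,"ry":0,"rz":1,"fingers":0},{"tx":0,"ty":0,"tz":0,"rx":0,"ry":0,"rz":1,"fingers":0},{"tx":0,"ty":0,"tz":0,"rx":0,"ry":0,"rz":1,"fingers":0},{"tx":0,"ty":0,"tz":0,"rx":0,"ry":0,"rz":1,"fingers":0}])

```text
time: 59.35
ee_pos: [605.9, 92.8, 123.4]
ee_rot: [-1.998, -1.137, -0.586]
contact_force: [-0.8, -0.6, -0.8]
finger_gap: 54.1
```

Emit:
apply_moves(series=[{"tx":0,"ty":0,"tz":0,"rx":0,"ry":0,"rz":1,"fingers":0},{"tx":0,"ty":0,"tz":0,"rx":0,"ry":0,"rz":1,"fingers":0},{"tx":0,"ty":0,"tz":0,"rx":0,"ry":0,"rz":1,"fingers":0},{"tx":0,"ty":0,"tz":0,"rx":0,"ry":0,"rz":1,"fingers":0},{"tx":0,"ty":0,"tz":0,"rx":0,"ry":0,"rz":1,"fingers":0}])

```text
time: 59.85
ee_pos: [605.8, 92.8, 123.4]
ee_rot: [-2.171, -0.594, -0.323]
contact_force: [0.5, 0.2, -1.1]
finger_gap: 54.3
```

Emit:
apply_moves(series=[{"tx":0,"ty":0,"tz":0,"rx":0,"ry":0,"rz":1,"fingers":0},{"tx":0,"ty":0,"tz":0,"rx":0,"ry":0,"rz":1,"fingers":0},{"tx":0,"ty":0,"tz":0,"rx":0,"ry":0,"rz":1,"fingers":0},{"tx":0,"ty":0,"tz":0,"rx":0,"ry":0,"rz":1,"fingers":0},{"tx":0,"ty":0,"tz":0,"rx":0,"ry":0,"rz":1,"fingers":0}])

```text
time: 60.35
ee_pos: [605.8, 92.9, 123.4]
ee_rot: [-2.231, -0.038, -0.052]
contact_force: [0.2, -0.6, -0.7]
finger_gap: 54.2
```

Emit:
apply_moves(series=[{"tx":0,"ty":0,"tz":0,"rx":0,"ry":0,"rz":1,"fingers":0},{"tx":0,"ty":0,"tz":0,"rx":0,"ry":0,"rz":1,"fingers":0},{"tx":0,"ty":0,"tz":0,"rx":0,"ry":0,"rz":1,"fingers":0},{"tx":0,"ty":0,"tz":0,"rx":0,"ry":0,"rz":1,"fingers":0},{"tx":0,"ty":0,"tz":0,"rx":0,"ry":0,"rz":1,"fingers":0}])

```text
time: 60.85
ee_pos: [605.9, 92.9, 123.4]
ee_rot: [-2.18, 0.517, 0.221]
contact_force: [-0.6, 0.2, -0.3]
finger_gap: 54.0
```

Emit:
apply_moves(series=[{"tx":0,"ty":0,"tz":0,"rx":0,"ry":0,"rz":1,"fingers":0},{"tx":0,"ty":0,"tz":0,"rx":0,"ry":0,"rz":1,"fingers":0},{"tx":0,"ty":0,"tz":0,"rx":0,"ry":0,"rz":1,"fingers":0},{"tx":0,"ty":0,"tz":0,"rx":0,"ry":0,"rz":1,"fingers":0},{"tx":0,"ty":0,"tz":0,"rx":0,"ry":0,"rz":1,"fingers":0}])

```text
time: 61.35
ee_pos: [605.9, 93.0, 123.4]
ee_rot: [-2.017, 1.057, 0.487]
contact_force: [-0.7, 0.2, -1.6]
finger_gap: 54.4
```

Emit:
apply_moves(series=[{"tx":0,"ty":0,"tz":0,"rx":0,"ry":0,"rz":1,"fingers":0},{"tx":0,"ty":0,"tz":0,"rx":0,"ry":0,"rz":1,"fingers":0},{"tx":0,"ty":0,"tz":0,"rx":0,"ry":0,"rz":1,"fingers":0},{"tx":0,"ty":0,"tz":0,"rx":0,"ry":0,"rz":1,"fingers":0},{"tx":0,"ty":0,"tz":0,"rx":0,"ry":0,"rz":1,"fingers":0}])

```text
time: 61.85
ee_pos: [605.9, 92.9, 123.4]
ee_rot: [-1.741, 1.567, 0.741]
contact_force: [-1.1, 0.4, -1.7]
finger_gap: 54.4
```

Emit:
apply_moves(series=[{"tx":0,"ty":0,"tz":0,"rx":0,"ry":0,"rz":1,"fingers":0},{"tx":0,"ty":0,"tz":0,"rx":0,"ry":0,"rz":0.4,"fingers":0},{"tx":0,"ty":0,"tz":0,"rx":0,"ry":0,"rz":0,"fingers":0}])

```text
time: 62.15
ee_pos: [605.9, 93.0, 123.4]
ee_rot: [-1.647, 1.699, 0.807]
contact_force: [0.3, 0.3, -2.3]
finger_gap: 54.1
```

```bash
python3 -c "
from h import *
look('p1spin',(150,60,260,240),None,3)
s=robot.get_state();print(s['ee_pos'],s['joints'],s['contact_force'],s['finger_gap'],s['ee_rot'])
from scipy.spatial.transform import Rotation as Ro
print(Ro.from_rotvec(s['ee_rot']).as_matrix())
R=mkR(88.5,52,1);print(R)"
```

```text
[606.13480365  92.90812262 123.60570074] [-0.1019909   0.80576403  0.57218623  1.74398305 -1.22013182  1.50179341
 -2.11281289] [-0.39203236 -0.30084634 -1.6454938 ] 54.320165998307054 [-1.64802101  1.69692125  0.80565188]
[[-0.017402   -0.99955651  0.02416528]
 [-0.61310244  0.02975951  0.78944269]
 [-0.78981173 -0.00107791 -0.61334841]]
Rotation.from_matrix(array([[ 1.61161386e-02,  9.99657325e-01,  2.06277168e-02],
                            [ 6.15450504e-01, -2.61769483e-02,  7.87740722e-01],
                            [ 7.88010754e-01, -5.55111512e-17, -6.15661475e-01]]))
```

View pics/p1spins.png

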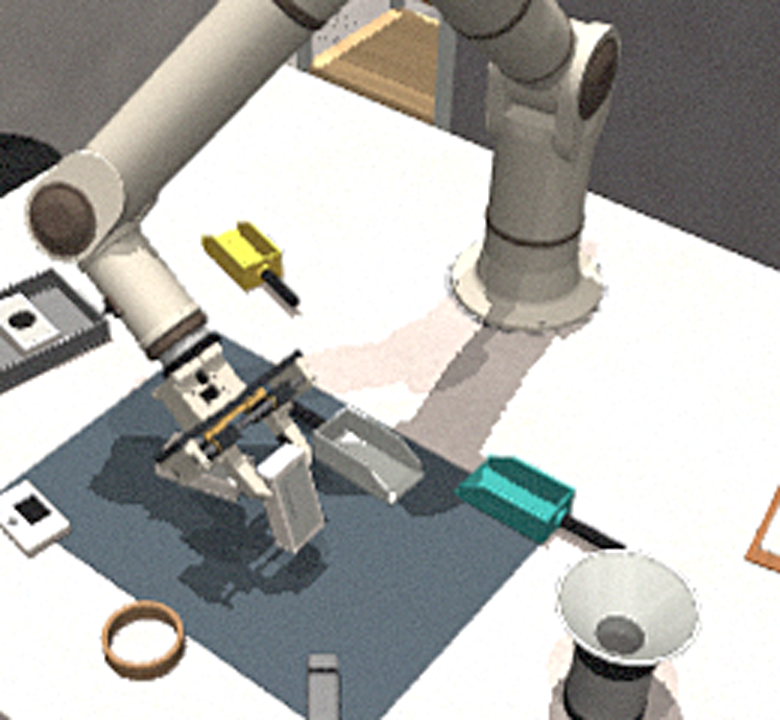

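The carton hangs near vertical at crop (293,500), label toward +y and no disc. The scoop is empty. Next I shift the carton inward and down.

Emit:
apply_moves(series=[{"tx":0.03,"ty":0,"tz":0.77,"rx":0,"ry":0,"rz":0,"fingers":0},{"tx":0.03,"ty":0,"tz":0.77,"rx":0,"ry":0,"rz":0,"fingers":0},{"tx":0.03,"ty":0,"tz":0.77,"rx":0,"ry":0,"rz":0,"fingers":0},{"tx":0.03,"ty":0,"tz":0.7,"rx":0,"ry":0,"rz":0,"fingers":0},{"tx":0,"ty":0,"tz":0,"rx":0,"ry":0,"rz":0,"fingers":0}])

```text
time: 62.75
ee_pos: [606.0, 167.5, 63.9]
ee_rot: [-1.649, 1.694, 0.815]
contact_force: [-0.9, 0.8, -1.2]
finger_gap: 53.9
```

```bash
python3 -c "
from h import *
look('p1dn',(200,160,120,100),None,5)
s=robot.get_state();print(s['ee_pos'],s['contact_force'],s['finger_gap'])"
```

```text
[608.0057855  162.91182885  64.59622927] [-0.08290696 -0.23084745 -1.19894079] 54.06579449969441
```

View pics/p1dns.png

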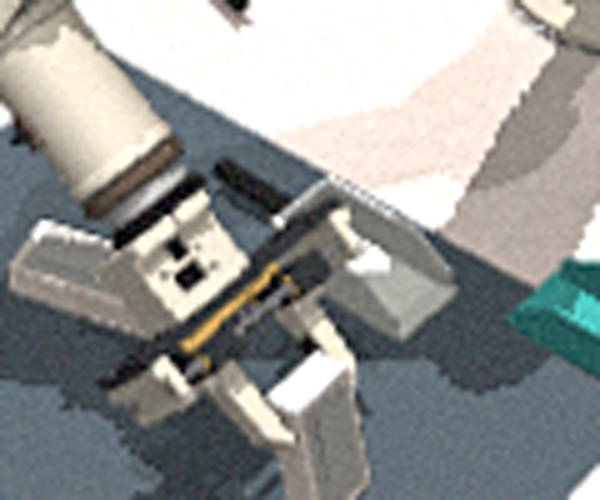

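Emit:
apply_moves(series=[{"tx":0.05,"ty":0,"tz":0.04,"rx":0,"ry":0,"rz":0,"fingers":0},{"tx":0.5,"ty":0,"tz":-0.3,"rx":0,"ry":0,"rz":0,"fingers":0},{"tx":0.5,"ty":0,"tz":-0.2,"rx":0,"ry":0,"rz":0,"fingers":0},{"tx":0.5,"ty":0,"tz":-0.1,"rx":0,"ry":0,"rz":0,"fingers":0}], grip_force=8)

```text
time: 63.25
ee_pos: [608.0, 117.0, 40.7]
ee_rot: [-1.645, 1.697, 0.803]
contact_force: [-1.9, -3.2, 5.8]
finger_gap: 54.2
```

```bash
python3 -c "
from h import *
look('p1pv',(200,160,120,100),None,5)
s=robot.get_state();print(s['ee_pos'],s['contact_force'],s['finger_gap'])"
```

```text
[607.80120235 114.80879469  38.40557879] [ 0.55040862 -0.87601675 -0.64044381] 54.00688289203462
```

View pics/p1pvs.png

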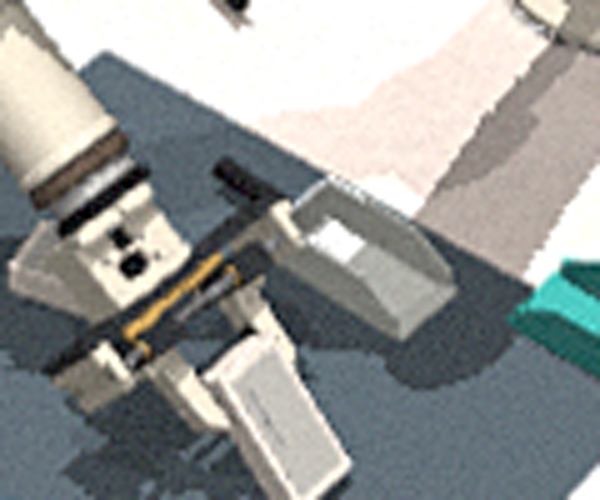

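Emit:
apply_moves(series=[{"tx":0.5,"ty":0,"tz":-0.02,"rx":0,"ry":0,"rz":0,"fingers":0},{"tx":0.53,"ty":0,"tz":0.08,"rx":0,"ry":0,"rz":0,"fingers":0},{"tx":0.52,"ty":0,"tz":0.15,"rx":0,"ry":0,"rz":0,"fingers":0},{"tx":0.15,"ty":0,"tz":0.08,"rx":0,"ry":0,"rz":0,"fingers":0},{"tx":0,"ty":0,"tz":0,"rx":0,"ry":0,"rz":0,"fingers":0}])

```text
time: 63.85
ee_pos: [605.9, 95.6, -7.9]
ee_rot: [-1.646, 1.699, 0.807]
contact_force: [0.1, 0.1, -1.5]
finger_gap: 53.8
```

```bash
python3 -c "
from h import *
look('p1pw',(200,160,120,100),None,5)
s=robot.get_state();print(s['ee_pos'],s['contact_force'],s['finger_gap'])"
```

```text
[606.12669814  96.50864438  -6.8272362 ] [ 0.1058035   0.15856851 -0.67962818] 54.05316121302829
```

View pics/p1pws.png

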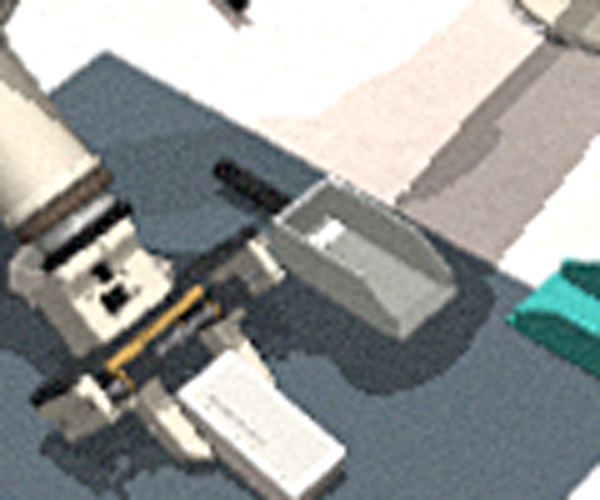

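The carton is down with its label up. Now I release it and retreat.

Emit:
apply_moves(series=[{"tx":0,"ty":0,"tz":0,"rx":0,"ry":0,"rz":0,"fingers":1},{"tx":0,"ty":0,"tz":0,"rx":0,"ry":0,"rz":0,"fingers":1},{"tx":0,"ty":0,"tz":0,"rx":0,"ry":0,"rz":0,"fingers":1},{"tx":0,"ty":0,"tz":0,"rx":0,"ry":0,"rz":0,"fingers":1},{"tx":0,"ty":0,"tz":-0.4,"rx":0,"ry":0,"rz":0,"fingers":1}])

```text
time: 64.45
ee_pos: [605.5, 88.0, 0.9]
ee_rot: [-1.648, 1.696, 0.809]
contact_force: [-0.6, -0.3, 0.2]
finger_gap: 88.5
```

Emit:
apply_moves(series=[{"tx":-0.3,"ty":0,"tz":-0.8,"rx":0,"ry":0,"rz":0,"fingers":1},{"tx":-0.75,"ty":0,"tz":-0.6,"rx":0,"ry":0,"rz":0,"fingers":1},{"tx":-0.75,"ty":0,"tz":-0.6,"rx":0,"ry":0,"rz":0,"fingers":1},{"tx":-0.75,"ty":0,"tz":-0.6,"rx":0,"ry":0,"rz":0,"fingers":1},{"tx":-0.75,"ty":0,"tz":-0.6,"rx":0,"ry":0,"rz":0,"fingers":1}])

```text
time: 64.95
ee_pos: [606.1, 68.9, 141.1]
ee_rot: [-1.646, 1.699, 0.802]
contact_force: [0.2, 0.0, -0.3]
finger_gap: 91.6
```

Emit:
apply_moves(series=[{"tx":-0.75,"ty":0,"tz":-0.6,"rx":0,"ry":0,"rz":0,"fingers":1},{"tx":-0.75,"ty":0,"tz":-0.6,"rx":0,"ry":0,"rz":0,"fingers":1},{"tx":-0.75,"ty":0,"tz":-0.6,"rx":0,"ry":0,"rz":0,"fingers":1},{"tx":-0.75,"ty":0,"tz":-0.6,"rx":0,"ry":0,"rz":0,"fingers":1},{"tx":-0.75,"ty":0,"tz":-0.6,"rx":0,"ry":0,"rz":0,"fingers":1}])

```text
time: 65.45
ee_pos: [605.3, 66.8, 285.3]
ee_rot: [-1.646, 1.699, 0.802]
contact_force: [-0.6, -0.3, 0.4]
finger_gap: 91.5
```

```bash
python3 -c "
from h import *
look('fin',(120,100,260,200),(0,0,512,384),1.5)
s=robot.get_state();print(s['time'],s['ee_pos'],s['contact_force'],s['finger_gap'])"
```

```text
65.55 [607.16357233  66.04960355 288.46588064] [ 0.18342468  0.08901312 -0.02862253] 91.52153561551489
```

View pics/fins.png

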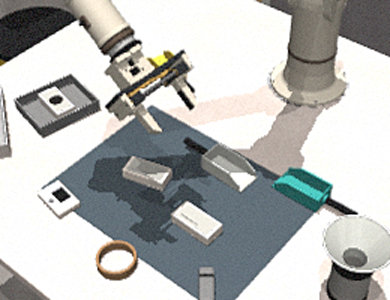

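View pics/fint.png

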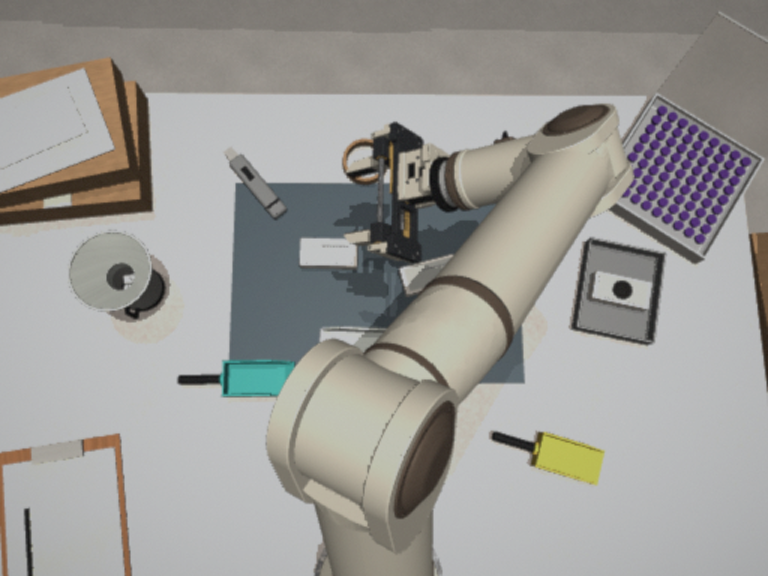

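P1 lies flat with its label up at top-view (330,252), P3 is at scene crop (148,172), and the disc carton is inside the tray. I'll look closer at the funnel stem, at top-view (126,280), and the other parts.

View pics/f2t.png

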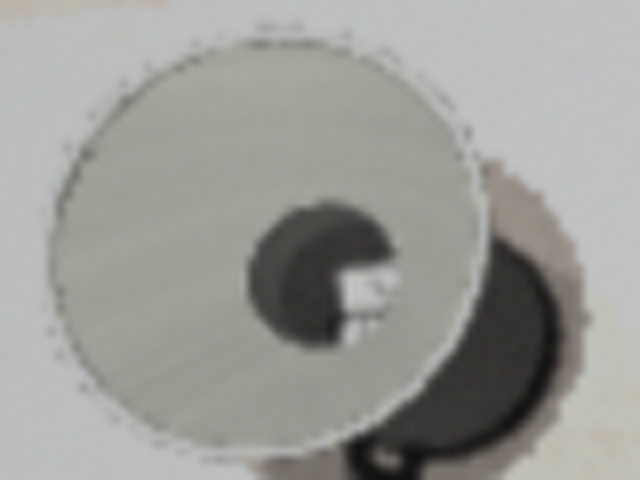

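View pics/f3s.png

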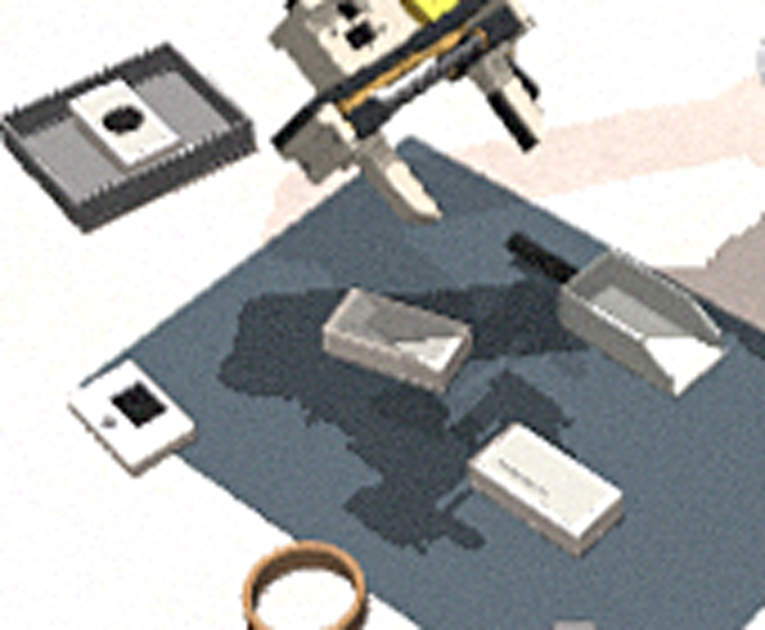

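View pics/f3t.png

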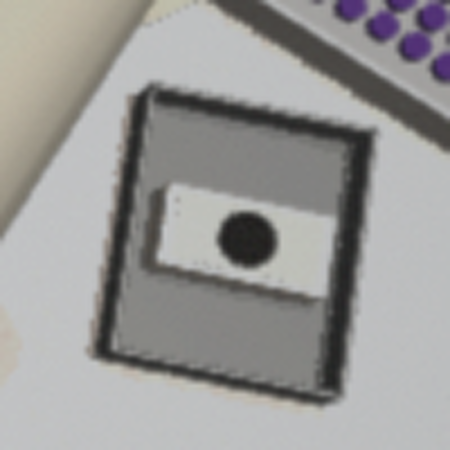

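```bash
python3 -c "
from h import *
import cv2
from scipy import ndimage
c=cap('top');s=cap('scene')
def blob(c,box,f):
    u0,v0,w,h=box
    im=c['img'][v0:v0+h,u0:u0+w].astype(int); m=f(im); l,n=ndimage.label(m)
    sz=ndimage.sum(m,l,range(1,n+1)); k=int(np.argmax(sz))+1
    ys,xs=np.nonzero(l==k); return xs.mean()+u0, ys.mean()+v0, len(xs)
dt=blob(c,(395,175,40,40),lambda i:i.sum(2)<110); ds=blob(s,(145,157,24,24),lambda i:i.sum(2)<170)
print(dt,ds); print(tri(c,dt[:2],s,ds[:2]) if True else 0)
"; grep -n "def tri" -A8 h.py
```

```text
(np.float64(414.5729166666667), np.float64(192.82291666666666), 96) (np.float64(156.82857142857142), np.float64(166.22857142857143), 35)
(array([ 528.88034928, -469.44748133,   30.58879094]), np.float64(0.09576520634840732))
53:def tri(c1,u1,c2,u2):
54-    o1,d1=ray(c1,*u1);o2,d2=ray(c2,*u2);d1/=np.linalg.norm(d1);d2/=np.linalg.norm(d2)
55-    A=np.c_[d1,-d2];x=np.linalg.lstsq(A,o2-o1,rcond=None)[0];a=o1+d1*x[0];b=o2+d2*x[1];return (a+b)/2,np.linalg.norm(a-b)
56-def look(tag,sb=(150,120,180,135),tb=(150,100,180,135),f=4.3,g=1.5):
57-    out=[]
58-    for n,b in(("scene",sb),("top",tb)):
59-        c=robot.capture(n);d=dict(c);d["img"]=np.clip(c["img"].astype(float)*g,0,255).astype(np.uint8)
60-        if b: crop(d,*b,f,tag+n[0])
61-        out.append(c)
```

View pics/f2s.png

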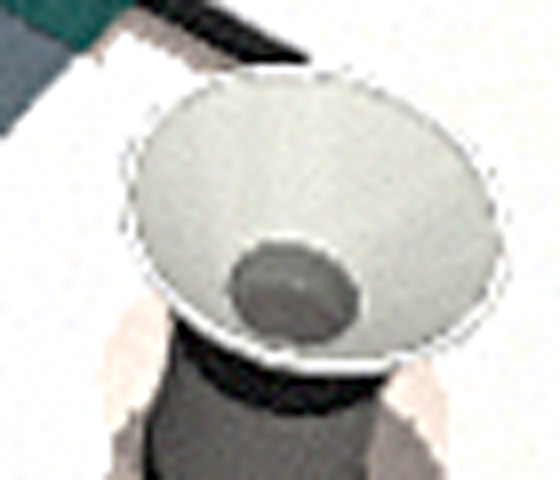

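```bash
python3 -c "
from h import *
c=cap('top')
def w(u,v): return 40+u/8,150+v/8
# stem edge: top ring centre at crop (322,277); rim centre (270,248)
r=onz(c,*w(270,248),166); print('axis',r, 'stem', onz(c,*w(322,277),116))
for z in (20,50,80,95,116): 
  for uv in ((368,290),(345,270),(385,290),(350,335)): p=onz(c,*w(*uv),z); print(z,uv,np.round(p[:2]-r[:2]),round(float(np.hypot(*(p-r)[:2]))))
"
```

```text
axis [536.0307646  446.38859187 166.        ] stem [537.54122826 448.53026133 116.        ]
20 (368, 290) [18. 22.] 28
20 (345, 270) [25. 31.] 39
20 (385, 290) [18. 16.] 24
20 (350, 335) [ 1. 27.] 27
50 (368, 290) [11. 11.] 16
50 (345, 270) [18. 19.] 27
50 (385, 290) [11.  5.] 12
50 (350, 335) [-5. 16.] 17
80 (368, 290) [5. 0.] 5
80 (345, 270) [12.  8.] 14
80 (385, 290) [ 5. -6.] 7
80 (350, 335) [-11.   5.] 12
95 (368, 290) [ 2. -5.] 6
95 (345, 270) [8. 3.] 9
95 (385, 290) [  2. -11.] 11
95 (350, 335) [-14.  -0.] 14
116 (368, 290) [ -3. -13.] 13
116 (345, 270) [ 4. -5.] 6
116 (385, 290) [ -3. -19.] 19
116 (350, 335) [-18.  -8.] 20
```

```bash
python3 -c "
from h import *
c=cap('top');s=cap('scene')
for z in (20,35,50,65,80,95,105): 
  p=onz(c,40+368/8,150+290/8,z); q=np.array(proj(s,p)); print(z,np.round((q[:2]-[320,235])*8))
print('stem ctr',(np.array(proj(s,np.array([537,447,116.])))[:2]-[320,235])*8)
"
```

```text
20 [275. 487.]
35 [272. 452.]
50 [270. 417.]
65 [267. 382.]
80 [265. 346.]
95 [262. 309.]
105 [261. 285.]
stem ctr [285.12630825 283.34662374]
```

```bash
python3 -c "
from plant import robot
s=robot.get_state();print(s['time'],s['contact_force'],abs(s['qd']).max() if hasattr(s['qd'],'max') else s['qd'])
print(robot.job_done())"
```

```text
66.05 [ 0.1053027  -0.39160164  0.02429111] 0.003895018385433365
the job is handed in; nothing more can be done
None
```

The job is handed in at about 66 s of the 210 s allowed; no verdict was reported.

**What I did**
- **Nuggets and scoop:** I poured the nuggets through the funnel and set the aluminium scoop back level in its old place.
- **Cartons:** I turned over all three cartons present. The one with the black disc went into the tray. One carton was knocked aside mid-run, so I picked it up and set it elsewhere on the bench before flipping it.

**Last checks**
- **Marked carton:** it lies label up in the tray. The disc measures 30.6 mm high, against 32 mm expected if flat, so it is on the floor of the tray.
- **Sound cartons:** both lie flat, label up, on the bench. One is about 82 mm from its start and the other about 27 mm.
- **Scoop:** it looked level and empty.
- **Nuggets:** a white patch shows through the funnel stem in the top view. Sight lines from both cameras put it below about 80 mm, inside the flask. I could not count the nuggets at the end; about six were seen in the flask earlier.
- **Bystanders:** the logger, tape roll and box knife looked unmoved by eye; I did not re-measure them.
- **Robot:** the gripper is open, high and touching nothing, and the force reads about 0 N.

**Disagreement:** the fingertips were about 25 mm behind the reported TCP, not 11 mm ahead as stated. I worked with the measured value.

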